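# Unfold the table easel and lean the broken-cornered panel on it

## Task

Raise the back rest of the folded table easel all the way up to its stop. Then find the one painting panel in the drying rack that has a corner broken off, take it out and lean it on the easel for repair: bottom edge on the ledge behind the lip, roughly centred and square, top leaning back against the rest, white face to the front and the broken corner still at the top; set it down gently, do not drop it. Leave the sound panels standing in the rack and everything else on the desk where it is.

Things in the scene. Friction and masses are not known exactly. Their poses are not given: they have to be found in the camera images.
- easel: small folding beech table easel, fixed to the desk, 190 mm deep (x), 210 mm wide (y) over its wing nuts. Origin: centre of its footprint on the desk; its front (ledge and lip) is the -x side, x points to its back, z up. The ledge, 168 mm wide, tilts back 0.349 rad, square to the fully raised rest; along its front runs a lip 12 mm high; lip to rest 24 mm. Base under 60 mm high
- easel_rest (a joint): hinge of the easel's back rest, rad: 0 folded down flat (pointing level to the easel's +x), 1.222 raised to its stop (0.349 rad back from vertical). A stiff friction hinge (0.6 N m, about 6.6 N at the top bar): it stays where it is left, also under the panel's weight, but a hard shove folds it back
- easel_hinge (a point): middle of the hinge line of the rest, which runs along the easel's y, 38 mm above the desk.
- easel_bar (a point): middle of the rest's top bar: a round 12 mm dowel along the easel's y, open for 116 mm between two stiles (12 mm thick). It swings with the rest: at joint value q it lies 91 cos q mm behind (+x) and 91 sin q mm above the hinge. A 16 mm slat joins the stiles 22 mm from the hinge; between slat and bar the frame is open, with only the desk below the bar
- easel_ledge (a point): middle of the line where the ledge's top meets the front plane of the raised rest; the bottom back edge of a panel standing properly lies here. In easel axes (which this point has) the rest's front rises along (sin 0.349, 0, cos 0.349), its top bar 95 mm up, and the ledge runs forward along (-cos 0.349, 0, sin 0.349)
- rack: fixed drying rack of plywood and beech, 236 mm long (x), 110 mm wide (y). Origin: centre of its underside; z up. Four slots 20 mm wide, running along y, at x = -82.5, -27.5, 27.5, 82.5 mm; panels stand on its floor, 10 mm above the desk, between toothed rails that reach 52 mm above the desk. Which panel is in which slot varies
- panel_chipped: plywood painting panel 140 mm wide, 14 mm thick, 160 mm tall, its +y top corner broken off at 45 degrees: 48 mm missing along the top and down the side, so the top edge runs from y = -70 to +22 mm; about 0.18 kg. Stands in a rack slot. Origin: centre of its underside; z up to its top edge, y along its width; white painted face on its -x side, bare back on +x
- panel_a: plywood painting panel 140 mm wide, 14 mm thick, 160 mm tall, sound and rectangular; about 0.19 kg. Stands in a rack slot. Origin: centre of its underside; z up to its top edge, y along its width; white painted face on its -x side, bare back on +x
- panel_b: plywood painting panel 140 mm wide, 14 mm thick, 160 mm tall, sound and rectangular; about 0.19 kg. Stands in a rack slot. Origin: centre of its underside; z up to its top edge, y along its width; white painted face on its -x side, bare back on +x
- panel_narrow: plywood painting panel 110 mm wide, 14 mm thick, 160 mm tall, a narrower format, but sound and rectangular; about 0.15 kg. Stands in a rack slot. Origin: centre of its underside; z up to its top edge, y along its width; white painted face on its -x side, bare back on +x
- ink_a: bystander: clear glass ink jar with black cap, 38 mm across, 58 mm high; origin centre of its underside.
- ink_b: bystander: black ink bottle with copper cap, 32 mm across, 66 mm high; origin centre of its underside.
- water_cup: bystander: white ceramic mug, 76 mm across, 85 mm high; origin centre of its underside.
- palette_plate: bystander: white saucer used as a palette, 110 mm across, 16 mm high; origin centre of its underside.
- eraser: bystander: white eraser 48 x 22 x 12 mm lying flat; origin centre of its underside.
- sanding_block: bystander: cork sanding block 75 x 45 x 28 mm lying flat; origin centre of its underside.
Mind the look-alikes: they are no part of the job. Leave any purple look-alike of the panel_chipped alone. Leave any black look-alike of the panel_a alone.

How it is judged:
On the way, in this order (a step that is already met when the one before it is completed fails the run):
1. the easel's rest is raised to its stop (value of joint easel_rest above 1.15 rad), for 0.2 s.
2. the panel with the broken corner is lifted out of its slot (z of panel_chipped in the frame of rack above 0.06 m), for 0.1 s.
At the end, for the whole second after the job is handed in: Rest within 0.07 rad of its stop; broken panel at rest on the ledge behind the lip, within 30 mm of centred, 10 mm of the ledge, 0.12 rad of square, leaning back 0.25 to 0.48 rad, white face to the front, broken corner at the top; sound panels upright in the rack (value of joint easel_rest above 1.15 rad and x of easel_ledge in the frame of panel_chipped between 0 and 0.023 m and y of easel_ledge in the frame of panel_chipped between -0.03 and 0.03 m and z of easel_ledge in the frame of panel_chipped between -0.012 and 0.01 m and angle between panel_chipped's own z axis and vertical between 0.25 and 0.48 rad and angle between the y axis of panel_chipped and the y axis of easel, either way round below 0.12 rad and linear speed of panel_chipped below 0.02 m/s and angular speed of panel_chipped below 0.1 rad/s and z of each of panel_a, panel_b, panel_narrow in the frame of rack below 0.02 m and angle between each of panel_a, panel_b, panel_narrow's own z axis and vertical below 0.15 rad); the robot touches nothing.
It fails at once if the panel is dropped or slammed onto the ledge (faster than 0.35 m/s within 30 mm of its place, a fall of about 6 mm) (distance between panel_chipped and easel_ledge below 0.03 m and linear speed of panel_chipped above 0.35 m/s).
It fails at once if a sound panel is shifted by more than 20 mm or lifted out of its slot (distance of any of panel_a, panel_b, panel_narrow from where it was at the start of the episode above 0.02 m).
It fails at once if another thing on the desk is moved by more than 20 mm (distance of any of ink_a, ink_b, water_cup, palette_plate, eraser, sanding_block from where it was at the start of the episode above 0.02 m).
It also fails if it takes over 58 s, if anything falls off the work surface, if the arm or the gripper's body presses on something with over 40 N, if the wrist force passes 120 N, or if a joint passes its speed limit or range.

## Robot

A 6-joint arm with a two-finger parallel gripper is mounted at the origin on the work surface. World frame = base frame: x ahead of the robot, y to its left, z up, the work surface at z = 0. Lengths are in m, angles in rad, forces in N, time in s.
With the tool pointing down it reaches from about 0.35 to 0.85 m from the base axis. Payload 8.1 kg.
Tool frame: the origin (TCP) lies midway between the tips of the shut fingers; the grasp point (between the pads) lies 19 mm behind it; y points along the fingers, z is the direction in which the jaws open and shut, and the axes are right-handed (so a half turn about y gives the same grasp; the last joint's range is limited). The gripper opens to 85 mm and grips with 20 to 120 N. Pads are 22 mm wide; open, the fingers measure 114 mm over their backs; the gripper's body (76 mm by 85 mm) begins 54 mm behind the grasp point. The pads swing forward as they close: fully open they stand 13 mm farther back than shut.
Start: joints at [1.056, 0.13, 1.488, -0, 1.523, -0.085], TCP at [0.25, 0.545, 0.231] pointing down, gripper open.
Joint ranges: [-2.96, 2.96], [-0.89, 2.26], [0.02, 2.5], [-1.34, 4.48], [0, 2.73], [-2.66, 2.66]. Speed limits (rad/s): [2.39, 2.39, 2.79, 3.14, 3.14, 3.14].

## Interface

Orientations are given as a 3x3 rotation matrix whose columns are the frame's x, y, z axes.
In Python, from bench import telemetry, eyes, manip gives the robot as it stands.
- The arm moves only by the shell command python3 -m handwheel 'ROWS'. ROWS is JSON, a list of rows, each an object with "dp": the shift along the tool's x, y, z in m, a list of three; "twist": the turn, a rotation vector about the tool's x, y, z in degrees, a list of three; "fingers": the closure in counts, from 0 (fully open) to 255 (shut). In form: [{"dp": [tx, ty, tz], "twist": [rx, ry, rz], "fingers": fingers}, ...]. A call has 1 to 20 rows; each row is the pose to reach, as a shift and turn from the pose commanded when the call began, along the tool's axes at that moment; what a row does not reach only later rows make up. A row lasts 1/10 s, in which the tool goes at most 50 mm and 8.59 degrees, less where a joint would pass 70% of its speed; a pose out of reach is approached as far as the arm can. A call with a gripper value outside its range is refused whole. The fingers move at their own pace and stop on an object; the grip force is fixed at half the most. Time passes only in rows, so rows that repeat a pose let the fingers close. It gives the time, the measured TCP pose, the force and the opening at its end, in the units of the state.
- telemetry.read_state(): the state, without advancing time (a new reading comes with each control period).
- eyes.capture(name): name is "side" or "top" or "wrist"; returns a dict with "color" (420x560x3 uint8, red, green, blue), "intrinsics" (3x3 intrinsics, pixels), "rvec" (rotation vector, rad) and "tvec" (3), from world to camera coordinates, as OpenCV has them; the wrist camera has in their place "mount" (4x4, takes a point from camera to tool coordinates, whose origin is the TCP and whose axes are the tool frame's). Camera axes: x right, y down, z forward; pixel columns grow to the right and rows downward; lengths in m; the calibration is good to about 2 mm. A picture is of the moment at which its call begins: read the wrist's pose just before it. There is no depth.
- manip.close_job(): hands the job in, once; it reports no verdict.
The state is a dict: "time": time; "q": joint angles; "qd": joint speeds; "effort": joint torques, N m; "tool_pos": TCP position; "ee_rot": TCP orientation; "wrist_force": force on the tool from outside, world axes, zero at the start; "ft_torque": the same for the moment, N m; "finger_gap": opening from 0.0 (shut) to 1.0 (fully open).
Only numpy, scipy, OpenCV 4.12 (cv2) and the standard library are available. Lean on these libraries where they do the work, as an engineer would, in place of code of your own. Each camera call takes 0.05 s, during which the arm holds its last target.

## Working session

There is one attempt and no reset: what is moved stays moved. The work goes in short steps, Python scripts to look and compute and a shell command to move; the robot and the scene stay as the last step left them, time stands still between calls to the robot, and variables do not carry over. Pictures are saved under pics/ and viewed, and the job is handed in when it is done.

```bash
mkdir -p pics; ls; cat > h.py <<'E'
import numpy as np, cv2
from bench import telemetry, eyes, manip
def snap(n,f):
    c=eyes.capture(n); cv2.imwrite('pics/'+f,c['color'][:,:,::-1]); return c
E
python3 - <<'E'
from h import *
np.set_printoptions(precision=4,suppress=True)
s=telemetry.read_state(); print(s)
for n in ['side','top','wrist']:
    c=snap(n,n+'0.png'); print(n,c['intrinsics'].tolist(),[c.get(k) for k in('rvec','tvec','mount')])
E
```

```text
pics
{'time': 0.0, 'q': array([ 1.0556,  0.1312,  1.4893, -0.    ,  1.523 , -0.0854]), 'qd': array([-0.0002, -0.0024,  0.0019, -0.0011,  0.0006, -0.0004]), 'effort': array([ -0.0026, -56.9395, -50.0554,  -0.0003,   0.0148,   0.    ]), 'tool_pos': array([0.2497, 0.545 , 0.2302]), 'ee_rot': array([[ 0.9091, -0.0009,  0.4167],
       [-0.4167, -0.0016,  0.9091],
       [-0.0002, -1.    , -0.0019]]), 'wrist_force': array([0.7851, 0.5351, 0.4981]), 'ft_torque': array([-0.0219, -0.0121, -0.1006]), 'finger_gap': 0.9960267970689434}
side [[511.1315630221675, 0.0, 276.29809983318546], [0.0, 511.1315630221675, 210.22677956474323], [0.0, 0.0, 1.0]] [array([ 2.1994, -0.1902,  0.0725]), array([-0.5192,  0.1463,  1.0581]), None]
top [[441.15218300402915, 0.0, 277.5195265364027], [0.0, 441.15218300402915, 211.11619253808195], [0.0, 0.0, 1.0]] [array([ 2.1644, -2.2035,  0.0284]), array([0.0693, 0.5334, 0.9776]), None]
wrist [[316.0688042532545, 0.0, 283.62391490718676], [0.0, 316.0688042532545, 211.9348042147838], [0.0, 0.0, 1.0]] [None, None, array([[ 0.0001,  0.9455,  0.3258, -0.0843],
       [ 0.0005, -0.3258,  0.9455, -0.1436],
       [ 1.    ,  0.0001, -0.0005,  0.0003],
       [ 0.    ,  0.    ,  0.    ,  1.    ]])]
```

View pics/side0.png

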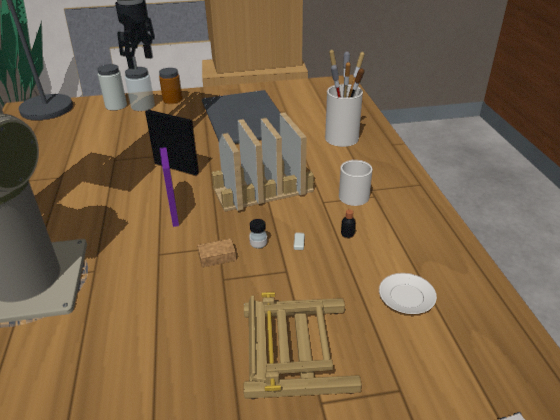

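View pics/top0.png

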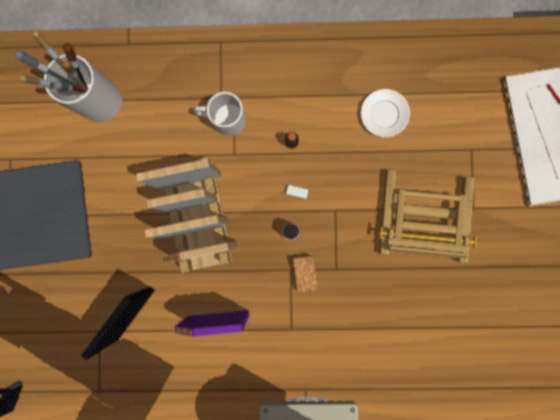

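View pics/wrist0.png

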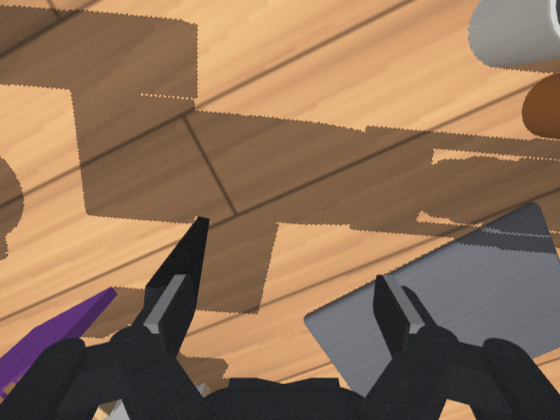

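The side view shows the rack at about (262,165), the folded easel at (295,340), the purple decoy at (170,190) and the black decoy at (172,142). In the top view the rack is at (190,215) and the easel at (428,220). I'll zoom in on both.

```bash
cat >> h.py <<'E'
def cam(c,st=None):
    K=c['intrinsics']
    if 'rvec' in c and c['rvec'] is not None:
        R=cv2.Rodrigues(np.array(c['rvec']))[0]; t=np.array(c['tvec']).reshape(3)
    else:
        T=np.eye(4);T[:3,:3]=st['ee_rot'];T[:3,3]=st['tool_pos']; W=np.linalg.inv(T@np.array(c['mount'])); R,t=W[:3,:3],W[:3,3]
    return np.array(K),R,t
def proj(P,C):
    K,R,t=C; p=(np.atleast_2d(P)@R.T+t)@K.T; return p[:,:2]/p[:,2:]
def onz(uv,z,C):
    K,R,t=C; o=-R.T@t; d=R.T@np.linalg.solve(K,np.array([uv[0],uv[1],1.])); return o+d*(z-o[2])/d[2]
def crop(img,x0,y0,w,h,s,f):
    cv2.imwrite('pics/'+f,cv2.resize(img[y0:y0+h,x0:x0+w,::-1],None,fx=s,fy=s,interpolation=cv2.INTER_CUBIC))
E
python3 - <<'E'
from h import *
import pickle
np.set_printoptions(precision=4,suppress=True)
a=eyes.capture('side');b=eyes.capture('top');pickle.dump((a,b),open('c0.pkl','wb'))
for c in(a,b):
    K,R,t=cam(c);print(-R.T@t, R[2])
crop(a['color'],200,100,130,120,5,'s_rack.png');crop(b['color'],130,140,120,140,4,'t_rack.png')
crop(a['color'],230,280,140,120,5,'s_eas.png');crop(b['color'],360,155,130,120,5,'t_eas.png')
E
```

```text
[ 0.3999 -0.8408  0.7373] [ 0.1214  0.7953 -0.5939]
[0.4845 0.0361 1.0045] [ 0.0505  0.0238 -0.9984]
```

View pics/s_rack.png

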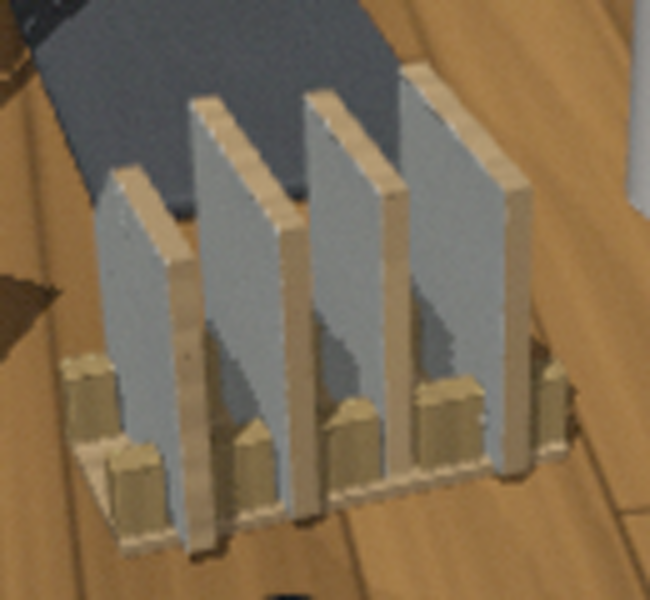

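View pics/t_rack.png

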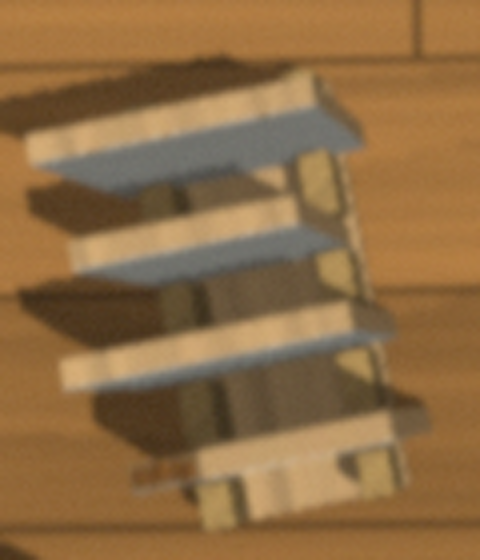

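View pics/s_eas.png

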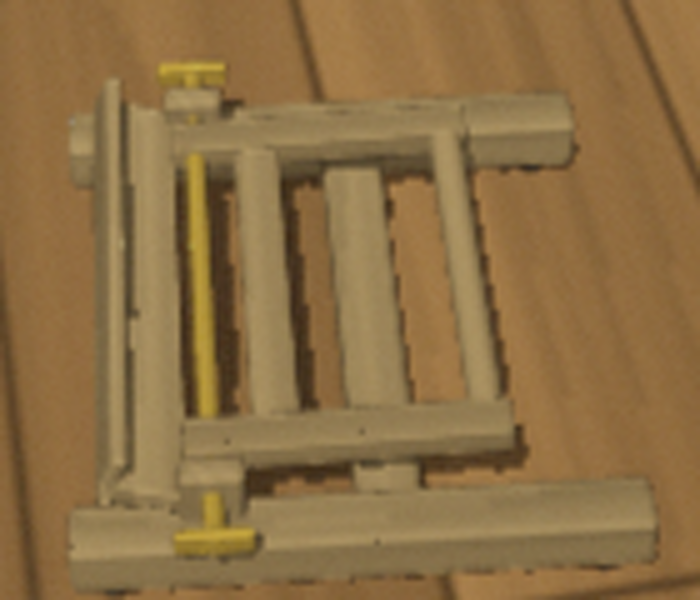

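View pics/t_eas.png

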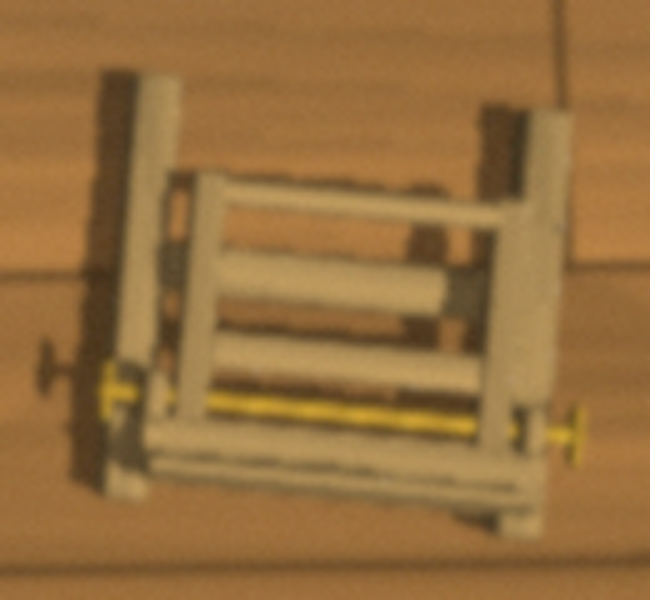

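```bash
cat > m.py <<'E'
from h import *
import pickle
np.set_printoptions(precision=4,suppress=True)
a,b=pickle.load(open('c0.pkl','rb'))
A=cam(a);B=cam(b)
def T(l,o,s): return [(np.array(p)/s+np.array(o)) for p in l]
e=T([(225,192),(500,214),(205,401),(480,428),(105,392),(580,436)],(360,155),5)
E=[onz(p,.038,B) for p in e]
print('easel bar/hinge/nuts (top)');print(np.array(E))
s=T([(470,140),(500,400)],(230,280),5); print('stile? bar side', [onz(p,.042,A) for p in s])
s=T([(193,72),(215,545),(200,155),(208,415)],(230,280),5); print('rod side',np.array([onz(p,.040,A) for p in s]))
r=T([(200,465),(395,425),(62,375),(350,320),(72,255),(297,212),(28,148),(315,85)],(130,140),4)
print('top edges (top cam)');print(np.array([onz(p,.17,B) for p in r]))
r=T([(127,172),(182,262),(207,100),(292,228),(322,93),(395,190),(412,68),(517,188)],(200,100),5)
print('top edges (side)');print(np.array([onz(p,.17,A) for p in r]))
r=T([(190,555),(295,520),(395,477),(513,475)],(200,100),5)
print('bottom near corners',np.array([onz(p,.01,A) for p in r]))
E
python3 m.py
```

```text
easel bar/hinge/nuts (top)
[[ 0.5669 -0.2198  0.038 ]
 [ 0.555  -0.3383  0.038 ]
 [ 0.476  -0.2083  0.038 ]
 [ 0.4623 -0.3263  0.038 ]
 [ 0.4806 -0.1652  0.038 ]
 [ 0.4581 -0.369   0.038 ]]
stile? bar side [array([ 0.5783, -0.2207,  0.042 ]), array([ 0.561 , -0.3331,  0.042 ])]
rod side [[ 0.4847 -0.1671  0.04  ]
 [ 0.4608 -0.369   0.04  ]
 [ 0.481  -0.2085  0.04  ]
 [ 0.4662 -0.3206  0.04  ]]
top edges (top cam)
[[0.4444 0.2424 0.17  ]
 [0.4618 0.1495 0.17  ]
 [0.4882 0.3082 0.17  ]
 [0.5119 0.1703 0.17  ]
 [0.5453 0.3032 0.17  ]
 [0.5638 0.1951 0.17  ]
 [0.5971 0.3243 0.17  ]
 [0.6246 0.1859 0.17  ]]
top edges (side)
[[0.4473 0.2366 0.17  ]
 [0.4642 0.1478 0.17  ]
 [0.4924 0.3038 0.17  ]
 [0.5162 0.1687 0.17  ]
 [0.5492 0.3002 0.17  ]
 [0.5678 0.1949 0.17  ]
 [0.5976 0.3189 0.17  ]
 [0.6235 0.1858 0.17  ]]
bottom near corners [[0.4578 0.1471 0.01  ]
 [0.5112 0.1662 0.01  ]
 [0.5653 0.1932 0.01  ]
 [0.6234 0.1839 0.01  ]]
```

Candidates for the broken panel, by side-view pixel: the four rack panels at (230,170), (248,165), (270,158) and (292,155), the purple decoy at (170,190) and the black one at (172,142). Only the leftmost rack panel, at (230,170), has its far (+y) top corner cut, so I choose that one. The crop shows the cut at (97–120,170–205). The third panel is the narrow one. The white faces look towards -x.

Next I work out the moves for the bar, including clearance to the base cross-piece.

```bash
cat >> h.py <<'E'
from scipy.spatial.transform import Rotation as Ro
HX=np.array([.471,-.267,.038]); YE=-.112
def ez(psi): return np.array([[np.cos(psi),-np.sin(psi),0],[np.sin(psi),np.cos(psi),0],[0,0,1]])
def tool(psi,tilt):
    # tool pointing down, z=+x of frame psi; tilt>0 tips point toward +x (rad)
    z=np.array([np.cos(tilt),0,np.sin(tilt)]); y=np.array([np.sin(tilt),0,-np.cos(tilt)]); x=np.cross(y,z)
    return ez(psi)@np.stack([x,y,z],1)
def row(R0,p0,R1,p1):
    return R0.T@(np.array(p1)-p0), np.degrees(Ro.from_matrix(R0.T@R1).as_rotvec())
E
python3 - <<'E'
from m import *
from h import *
# cross piece centreline: side crop & top crop triangulate
def tri(ps,pt):
    P=[K@np.c_[R,t] for K,R,t in (A,B)]
    X=cv2.triangulatePoints(P[0],P[1],np.array(ps).T.astype(float),np.array(pt).T.astype(float)); return (X[:3]/X[3]).T
S=T([(330,172),(380,172),(372,400),(410,400)],(230,280),5)
U=T([(218,282),(218,252),(445,308),(445,275)],(360,155),5)
X=tri(S,U); print(X); print((X-HX)@ez(YE))
s=telemetry.read_state()
R0,p0=s['ee_rot'],s['tool_pos']
bar=HX+ez(YE)@np.array([.091,0,0])
R1=tool(YE,np.radians(-20)); y=R1[:,1]
for d in(.10,.014): print(bar+y*d if d<.05 else bar-y*d, row(R0,p0,R1,bar-y*.1 if d>.05 else bar+y*d))
E
```

```text
easel bar/hinge/nuts (top)
[[ 0.5669 -0.2198  0.038 ]
 [ 0.555  -0.3383  0.038 ]
 [ 0.476  -0.2083  0.038 ]
 [ 0.4623 -0.3263  0.038 ]
 [ 0.4806 -0.1652  0.038 ]
 [ 0.4581 -0.369   0.038 ]]
stile? bar side [array([ 0.5783, -0.2207,  0.042 ]), array([ 0.561 , -0.3331,  0.042 ])]
rod side [[ 0.4847 -0.1671  0.04  ]
 [ 0.4608 -0.369   0.04  ]
 [ 0.481  -0.2085  0.04  ]
 [ 0.4662 -0.3206  0.04  ]]
top edges (top cam)
[[0.4444 0.2424 0.17  ]
 [0.4618 0.1495 0.17  ]
 [0.4882 0.3082 0.17  ]
 [0.5119 0.1703 0.17  ]
 [0.5453 0.3032 0.17  ]
 [0.5638 0.1951 0.17  ]
 [0.5971 0.3243 0.17  ]
 [0.6246 0.1859 0.17  ]]
top edges (side)
[[0.4473 0.2366 0.17  ]
 [0.4642 0.1478 0.17  ]
 [0.4924 0.3038 0.17  ]
 [0.5162 0.1687 0.17  ]
 [0.5492 0.3002 0.17  ]
 [0.5678 0.1949 0.17  ]
 [0.5976 0.3189 0.17  ]
 [0.6235 0.1858 0.17  ]]
bottom near corners [[0.4578 0.1471 0.01  ]
 [0.5112 0.1662 0.01  ]
 [0.5653 0.1932 0.01  ]
 [0.6234 0.1839 0.01  ]]
[[ 0.5276 -0.2172  0.0314]
 [ 0.5437 -0.2186  0.0293]
 [ 0.5188 -0.3166  0.0299]
 [ 0.5324 -0.3177  0.0282]]
[[ 0.0507  0.0558 -0.0066]
 [ 0.0669  0.0562 -0.0087]
 [ 0.0531 -0.044  -0.0081]
 [ 0.0667 -0.0435 -0.0098]]
[ 0.5954 -0.281   0.132 ] (array([ 0.6584,  0.0993, -0.607 ]), array([-17.2542,  71.0153,  12.5516]))
[ 0.5567 -0.2766  0.0248] (array([ 0.6214,  0.2065, -0.6191]), array([-17.2542,  71.0153,  12.5516]))
```

```bash
python3 - <<'E'
from h import *
np.set_printoptions(precision=4,suppress=True)
s=telemetry.read_state()
R0,p0=s['ee_rot'],s['tool_pos']
bar=HX+ez(YE)@np.array([.091,0,0]);R1=tool(YE,np.radians(-30)); y=R1[:,1]
P=bar-y*.1;Q=P.copy();Q[2]=.33
print(P,row(R0,p0,R1,Q),row(R0,p0,R1,P))
E
python3 -m handwheel '[{"dp":[0,-0.05,0],"twist":[0,0,0],"fingers":183},{"dp":[0,-0.10,0],"twist":[0,0,0],"fingers":183},{"dp":[0,-0.10,0],"twist":[0,0,0],"fingers":183}]'
```

```text
[ 0.6111 -0.2828  0.1246] (array([ 0.6734, -0.0987, -0.6022]), array([-25.887 ,  70.0452,  18.799 ])) (array([ 0.6734,  0.1067, -0.6021]), array([-25.887 ,  70.0452,  18.799 ]))
time: 0.55
tool_pos: [0.2513, 0.5479, 0.3406]
ee_rot: [[0.909, 0.007, 0.417], [-0.417, 0.012, 0.909], [0.001, -1.0, 0.013]]
wrist_force: [0.1, 0.7, 0.2]
finger_gap: 0.513
```

```bash
python3 -m handwheel '[{"dp":[0.67,0,-0.60],"twist":[0,70,0],"fingers":183},{"dp":[0.67,0,-0.60],"twist":[0,70,0],"fingers":183},{"dp":[0.67,0,-0.60],"twist":[0,70,0],"fingers":183},{"dp":[0.67,0,-0.60],"twist":[0,70,0],"fingers":183},{"dp":[0.67,0,-0.60],"twist":[0,70,0],"fingers":183},{"dp":[0.67,0,-0.60],"twist":[0,70,0],"fingers":183},{"dp":[0.67,0,-0.60],"twist":[0,70,0],"fingers":183},{"dp":[0.67,0,-0.60],"twist":[0,70,0],"fingers":183},{"dp":[0.67,0,-0.60],"twist":[-26,70,19],"fingers":183},{"dp":[0.67,0,-0.60],"twist":[-26,70,19],"fingers":183},{"dp":[0.67,0,-0.60],"twist":[-26,70,19],"fingers":183},{"dp":[0.67,0,-0.60],"twist":[-26,70,19],"fingers":183},{"dp":[0.67,0,-0.60],"twist":[-26,70,19],"fingers":183},{"dp":[0.67,0,-0.60],"twist":[-26,70,19],"fingers":183},{"dp":[0.67,0,-0.60],"twist":[-26,70,19],"fingers":183},{"dp":[0.67,0,-0.60],"twist":[-26,70,19],"fingers":183},{"dp":[0.67,0,-0.60],"twist":[-26,70,19],"fingers":183},{"dp":[0.67,0,-0.60],"twist":[-26,70,19],"fingers":183},{"dp":[0.67,0,-0.60],"twist":[-26,70,19],"fingers":183},{"dp":[0.67,0,-0.60],"twist":[-26,70,19],"fingers":183}]'
cat > go.py <<'E'
# print tool-frame row to reach: bar + offset along finger
from h import *
import sys
np.set_printoptions(precision=4,suppress=True)
s=telemetry.read_state(); R0,p0=s['ee_rot'],s['tool_pos']
print(s['time'],p0,s['finger_gap'],s['wrist_force'],s['q'])
bar=HX+ez(YE)@np.array([.091,0,0]);R1=tool(YE,np.radians(-30)); y=R1[:,1]
for d in(-.1,-.05,.012):print(d,row(R0,p0,R1,bar+y*d))
E
python3 go.py
```

```text
time: 2.55
tool_pos: [0.6089, -0.2816, 0.3279]
ee_rot: [[-0.115, -0.502, 0.857], [-0.993, 0.061, -0.098], [-0.003, -0.863, -0.505]]
wrist_force: [-0.0, -0.1, 0.1]
finger_gap: 0.282
2.55 [ 0.6089 -0.2816  0.3279] 0.28214526016425295 [-0.0386 -0.1238  0.1082] [-0.4267  0.9535  0.3058 -0.2224  2.3791 -0.4346]
-0.1 (array([0.0015, 0.1743, 0.1047]), array([ 0.348 , -0.0653, -0.2432]))
-0.05 (array([0.0017, 0.2243, 0.105 ]), array([ 0.348 , -0.0653, -0.2432]))
0.012 (array([0.002 , 0.2863, 0.1054]), array([ 0.348 , -0.0653, -0.2432]))
```

```bash
python3 -m handwheel '[{"dp":[0.002,0.174,0.105],"twist":[0,0,0],"fingers":183},{"dp":[0.002,0.174,0.105],"twist":[0,0,0],"fingers":183},{"dp":[0.002,0.174,0.105],"twist":[0,0,0],"fingers":183},{"dp":[0.002,0.174,0.105],"twist":[0,0,0],"fingers":183},{"dp":[0.002,0.174,0.105],"twist":[0,0,0],"fingers":183},{"dp":[0.002,0.224,0.105],"twist":[0,0,0],"fingers":183},{"dp":[0.002,0.224,0.105],"twist":[0,0,0],"fingers":183},{"dp":[0.002,0.224,0.105],"twist":[0,0,0],"fingers":183}]'
python3 go.py
python3 - <<'E'
from h import *
np.set_printoptions(precision=4,suppress=True)
s=telemetry.read_state()
c=snap('wrist','w1.png'); C=cam(c,s)
bar=HX+ez(YE)@np.array([[.091,.058,0],[.091,-.058,0],[0.091,0,0]]).T.T if 0 else HX+np.array([[.091,.058,0],[.091,-.058,0],[0.091,0,0]])@ez(YE).T
print(proj(bar,C))
d=snap('side','s1.png'); crop(d['color'],200,200,200,200,3,'s1c.png'); print(proj(bar,cam(d)))
E
```

```text
time: 3.35
tool_pos: [0.5862, -0.277, 0.0859]
ee_rot: [[-0.111, -0.501, 0.858], [-0.994, 0.059, -0.095], [-0.003, -0.863, -0.505]]
wrist_force: [1.3, -1.0, 0.9]
finger_gap: 0.287
3.35 [ 0.5862 -0.277   0.0859] 0.2872918997497147 [ 1.2521 -1.0207  0.9478] [-0.4324  0.8911  0.8403 -0.1669  1.9134 -0.3373]
-0.1 (array([ 0.0028, -0.0462,  0.0024]), array([ 0.3278,  0.1126, -0.1576]))
-0.05 (array([0.0029, 0.0038, 0.0027]), array([ 0.3278,  0.1126, -0.1576]))
0.012 (array([0.0031, 0.0658, 0.003 ]), array([ 0.3278,  0.1126, -0.1576]))
[[289.6221 153.0808]
 [288.3982 310.9302]
 [288.9567 238.8949]]
[[318.1804 309.832 ]
 [326.5305 362.9257]
 [322.1351 334.9774]]
```

View pics/w1.png

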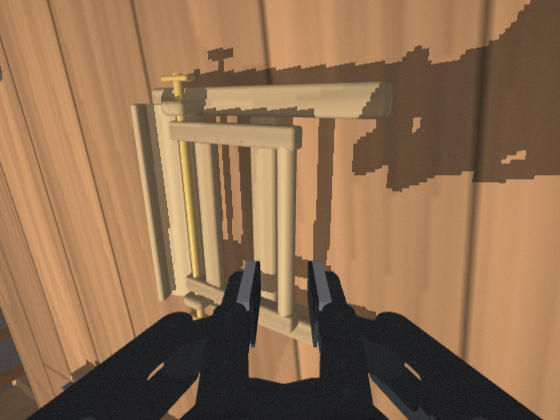

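View pics/s1c.png

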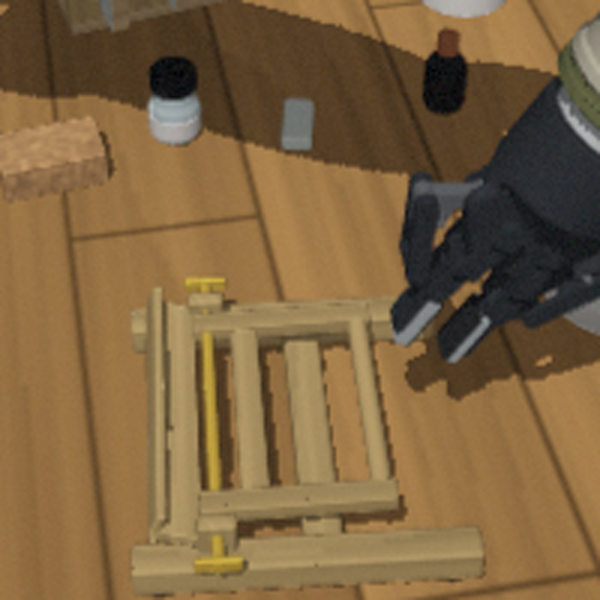

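The wrist view shows the bar at column about 287, rows 148–315 (predicted 289), midway between the pads. I'll descend and grip it.

```bash
python3 -m handwheel '[{"dp":[0.002,0.03,0.001],"twist":[0,0,0],"fingers":183},{"dp":[0.002,0.05,0.001],"twist":[0,0,0],"fingers":183},{"dp":[0.002,0.062,0.001],"twist":[0,0,0],"fingers":183},{"dp":[0.002,0.062,0.001],"twist":[0,0,0],"fingers":183},{"dp":[0.002,0.062,0.001],"twist":[0,0,0],"fingers":183}]'
python3 go.py
python3 - <<'E'
from h import *
c=snap('wrist','w2.png')
d=snap('side','s2.png'); crop(d['color'],220,230,180,170,4,'s2c.png')
E
```

```text
time: 3.95
tool_pos: [0.5587, -0.2772, 0.033]
ee_rot: [[-0.112, -0.497, 0.861], [-0.994, 0.057, -0.096], [-0.001, -0.866, -0.5]]
wrist_force: [0.5, 0.3, 0.6]
finger_gap: 0.283
3.95 [ 0.5587 -0.2772  0.033 ] 0.2830126557240652 [0.5304 0.3009 0.5954] [-0.4471  0.8615  0.9843 -0.1683  1.792  -0.3309]
-0.1 (array([-0.0005, -0.1057, -0.0002]), array([-0.0153,  0.0384, -0.0594]))
-0.05 (array([-0.0004, -0.0557, -0.0002]), array([-0.0153,  0.0384, -0.0594]))
0.012 (array([-0.0004,  0.0063, -0.0002]), array([-0.0153,  0.0384, -0.0594]))
```

View pics/w2.png

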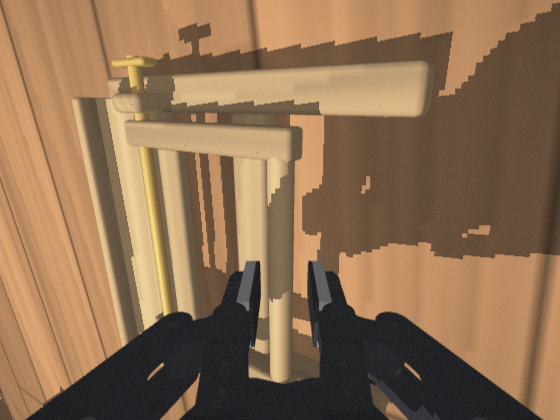

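View pics/s2c.png

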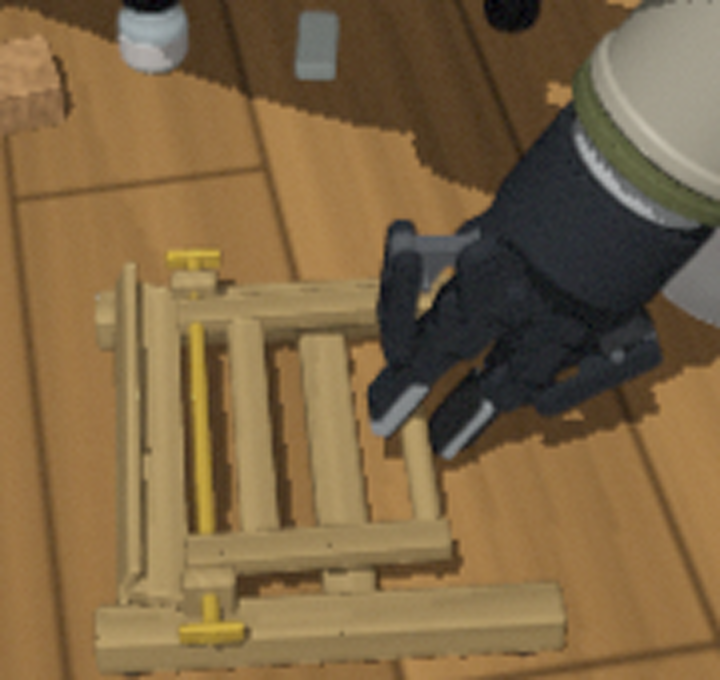

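The bar is between the pads, at about (283,300). I go 5 mm deeper and close.

```bash
python3 -m handwheel '[{"dp":[0,0.006,0],"twist":[0,0,0],"fingers":183},{"dp":[0,0.006,0],"twist":[0,0,0],"fingers":183},{"dp":[0,0.006,0],"twist":[0,0,0],"fingers":255},{"dp":[0,0.006,0],"twist":[0,0,0],"fingers":255},{"dp":[0,0.006,0],"twist":[0,0,0],"fingers":255},{"dp":[0,0.006,0],"twist":[0,0,0],"fingers":255},{"dp":[0,0.006,0],"twist":[0,0,0],"fingers":255}]'
cat > arc.py <<'E'
from h import *
import sys
np.set_printoptions(precision=4,suppress=True)
s=telemetry.read_state(); R0,p0=s['ee_rot'],s['tool_pos']
print(s['time'],p0,s['finger_gap'],s['wrist_force'],s['ft_torque'],s['q'])
Ee=ez(YE); ax=Ee@np.array([0,-1,0])
q0=float(sys.argv[1])
for q in np.arange(q0+.1222,1.2221,.1222):
    Q=Ro.from_rotvec(ax*(q-q0)).as_matrix()
    d,t=row(R0,p0,Q@R0,HX+Q@(p0-HX)); print(round(q,3),d.round(4),t.round(2))
E
python3 arc.py 0
```

```text
time: 4.75
tool_pos: [0.5531, -0.276, 0.0256]
ee_rot: [[-0.112, -0.501, 0.858], [-0.994, 0.059, -0.095], [-0.003, -0.863, -0.504]]
wrist_force: [-5.6, 1.7, 2.0]
finger_gap: 0.116
4.75 [ 0.5531 -0.276   0.0256] 0.11645706991180955 [-5.5999  1.6803  2.0204] [ 0.0999  0.5716 -0.0324] [-0.4488  0.8604  1.0023 -0.1687  1.7807 -0.33  ]
0.122 [-0.     -0.0092 -0.0044] [ 7.   -0.02 -0.01]
0.244 [-0.0001 -0.0178 -0.0098] [14.   -0.04 -0.01]
0.367 [-0.0001 -0.0257 -0.0163] [21.   -0.06 -0.02]
0.489 [-0.0001 -0.0328 -0.0236] [28.01 -0.07 -0.03]
0.611 [-0.0001 -0.0389 -0.0318] [35.01 -0.09 -0.04]
0.733 [-0.0002 -0.044  -0.0407] [42.01 -0.11 -0.04]
0.855 [-0.0002 -0.0479 -0.0501] [49.01 -0.13 -0.05]
0.978 [-0.0002 -0.0507 -0.0599] [56.01 -0.15 -0.06]
1.1 [-0.0002 -0.0522 -0.07  ] [63.01 -0.17 -0.07]
1.222 [-0.0002 -0.0525 -0.0802] [70.02 -0.18 -0.07]
```

```bash
python3 -m handwheel '[{"dp":[0,-0.0046,-0.002],"twist":[3.5,0,0],"fingers":255},{"dp":[0,-0.0092,-0.0044],"twist":[7,0,0],"fingers":255},{"dp":[0,-0.0136,-0.007],"twist":[10.5,0,0],"fingers":255},{"dp":[0,-0.0178,-0.0098],"twist":[14,0,0],"fingers":255},{"dp":[0,-0.0218,-0.013],"twist":[17.5,0,0],"fingers":255},{"dp":[0,-0.0257,-0.0163],"twist":[21,0,0],"fingers":255},{"dp":[0,-0.0257,-0.0163],"twist":[21,0,0],"fingers":255},{"dp":[0,-0.0257,-0.0163],"twist":[21,0,0],"fingers":255}]'
python3 arc.py 0.3665
python3 - <<'E'
from h import *
d=snap('side','s3.png'); crop(d['color'],220,230,180,170,4,'s3c.png')
E
```

```text
time: 5.55
tool_pos: [0.552, -0.2759, 0.056]
ee_rot: [[-0.112, -0.16, 0.981], [-0.994, 0.021, -0.11], [-0.003, -0.987, -0.162]]
wrist_force: [-4.6, 1.1, 0.5]
finger_gap: 0.116
5.55 [ 0.552  -0.2759  0.056 ] 0.1159698173049022 [-4.6463  1.0846  0.5389] [ 0.2582  0.49   -0.0542] [-0.5109  0.4638  1.4264 -0.0611  1.4028 -0.384 ]
0.489 [-0.     -0.0092 -0.0043] [ 7.   -0.02 -0.  ]
0.611 [-0.0001 -0.0178 -0.0098] [14.   -0.04 -0.  ]
0.733 [-0.0001 -0.0257 -0.0162] [21.   -0.06 -0.  ]
0.855 [-0.0001 -0.0328 -0.0236] [28.01 -0.08 -0.  ]
0.977 [-0.0001 -0.0389 -0.0317] [35.01 -0.1  -0.  ]
1.1 [-0.0001 -0.0439 -0.0406] [42.01 -0.12 -0.  ]
1.222 [-0.0001 -0.0479 -0.05  ] [49.01 -0.14 -0.01]
```

View pics/s3c.png

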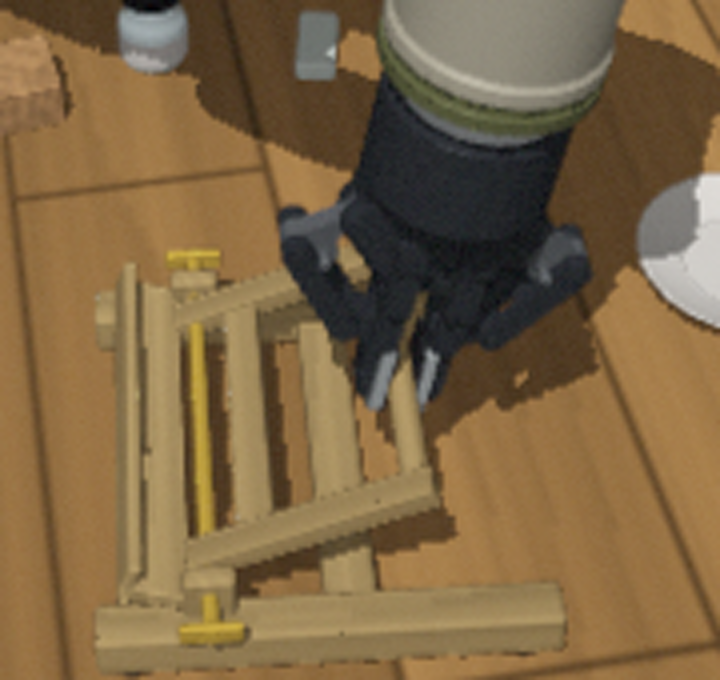

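The rest is coming up held in the grip, with its lower stile at (320,520) tilted. I carry on to the stop.

```bash
python3 -m handwheel '[{"dp":[0,-0.0046,-0.002],"twist":[3.5,0,0],"fingers":255},{"dp":[0,-0.0092,-0.0044],"twist":[7,0,0],"fingers":255},{"dp":[0,-0.0136,-0.007],"twist":[10.5,0,0],"fingers":255},{"dp":[0,-0.0178,-0.0098],"twist":[14,0,0],"fingers":255},{"dp":[0,-0.0218,-0.013],"twist":[17.5,0,0],"fingers":255},{"dp":[0,-0.0257,-0.0163],"twist":[21,0,0],"fingers":255},{"dp":[0,-0.0293,-0.020],"twist":[24.5,0,0],"fingers":255},{"dp":[0,-0.0328,-0.0236],"twist":[28,0,0],"fingers":255},{"dp":[0,-0.036,-0.0276],"twist":[31.5,0,0],"fingers":255},{"dp":[0,-0.0389,-0.0317],"twist":[35,0,0],"fingers":255},{"dp":[0,-0.0415,-0.036],"twist":[38.5,0,0],"fingers":255},{"dp":[0,-0.0439,-0.0406],"twist":[42,0,0],"fingers":255},{"dp":[0,-0.0439,-0.0406],"twist":[42,0,0],"fingers":255}]'
python3 arc.py 1.0995
```

```text
time: 6.9
tool_pos: [0.5195, -0.2722, 0.1056]
ee_rot: [[-0.112, 0.539, 0.835], [-0.994, -0.057, -0.096], [-0.004, -0.84, 0.542]]
wrist_force: [4.7, 3.0, -6.7]
finger_gap: 0.114
6.9 [ 0.5195 -0.2722  0.1056] 0.1140074243541771 [ 4.6704  2.9842 -6.7195] [0.4514 0.1136 0.2888] [-0.7869 -0.2283  2.1853  0.5034  0.786  -0.9616]
1.222 [-0.     -0.0092 -0.0043] [ 7.   -0.02  0.02]
```

```bash
python3 -m handwheel '[{"dp":[0,-0.0046,-0.002],"twist":[3.5,0,0],"fingers":255},{"dp":[0,-0.007,-0.0032],"twist":[5.3,0,0],"fingers":255},{"dp":[0,-0.0092,-0.0044],"twist":[7,0,0],"fingers":255},{"dp":[0,-0.0105,-0.005],"twist":[8,0,0],"fingers":255},{"dp":[0,-0.0105,-0.005],"twist":[8,0,0],"fingers":255}]'
python3 arc.py 1.222
python3 - <<'E'
from h import *
d=snap('side','s4.png'); crop(d['color'],220,210,180,190,4,'s4c.png'); print(proj(HX+np.array([[.0311,.058,.0855],[.0311,-.058,.0855]])@ez(YE).T,cam(d)))
E
```

```text
time: 7.4
tool_pos: [0.5114, -0.2712, 0.1113]
ee_rot: [[-0.112, 0.65, 0.752], [-0.994, -0.07, -0.088], [-0.004, -0.757, 0.653]]
wrist_force: [52.0, -12.7, -38.2]
finger_gap: 0.113
7.4 [ 0.5114 -0.2712  0.1113] 0.11348275687572222 [ 52.0044 -12.7059 -38.1984] [-1.0701 -1.861  -0.7008] [-0.8696 -0.3197  2.3087  0.7344  0.7386 -1.2077]
[[284.99663885 277.29326257]
 [289.96037075 330.08411381]]
```

View pics/s4c.png

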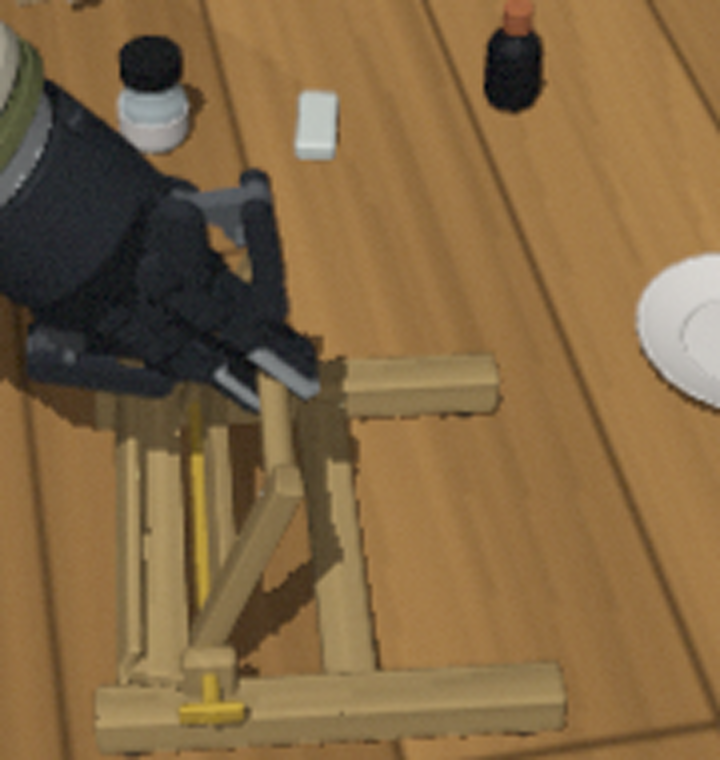

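The bar end is at side pixel (290,330), as predicted for the raised stop (290,330), and the force is 65 N, so the rest is at its stop. I relax the pull before opening.

```bash
python3 -m handwheel '[{"dp":[0,0.0015,0.0004],"twist":[0,0,0],"fingers":255},{"dp":[0,0.0015,0.0004],"twist":[0,0,0],"fingers":255}]'
```

```text
time: 7.65
tool_pos: [0.5123, -0.2713, 0.1108]
ee_rot: [[-0.11, 0.648, 0.754], [-0.994, -0.069, -0.086], [-0.004, -0.758, 0.652]]
wrist_force: [14.9, -3.4, -13.4]
finger_gap: 0.108
```

```bash
python3 -m handwheel '[{"dp":[0,0.0006,0],"twist":[0,0,0],"fingers":175},{"dp":[0,0.0006,0],"twist":[0,0,0],"fingers":175},{"dp":[0,0.0006,0],"twist":[0,0,0],"fingers":175},{"dp":[0,-0.015,0],"twist":[0,0,0],"fingers":175},{"dp":[0,-0.05,0],"twist":[0,0,0],"fingers":175},{"dp":[0,-0.09,0],"twist":[0,0,0],"fingers":175},{"dp":[0,-0.09,0],"twist":[0,0,0],"fingers":175}]'
python3 - <<'E'
from h import *
np.set_printoptions(precision=4,suppress=True)
d=snap('side','s5.png'); crop(d['color'],220,210,180,190,4,'s5c.png')
s=telemetry.read_state(); R0,p0=s['ee_rot'],s['tool_pos']
print(p0,s['q'],row(R0,p0,tool(.1,0),[.42,-.1,.33]))
E
```

```text
time: 8.35
tool_pos: [0.4529, -0.2678, 0.1861]
ee_rot: [[-0.113, 0.654, 0.748], [-0.994, -0.079, -0.081], [0.006, -0.753, 0.658]]
wrist_force: [1.0, -0.6, 1.0]
finger_gap: 0.314
[ 0.4531 -0.2675  0.1837] [-0.9985 -0.6258  2.3745  0.6491  0.994  -1.1378] (array([-0.1621, -0.1448,  0.0574]), array([-40.906 , -11.6388,   4.6003]))
```

View pics/s5c.png

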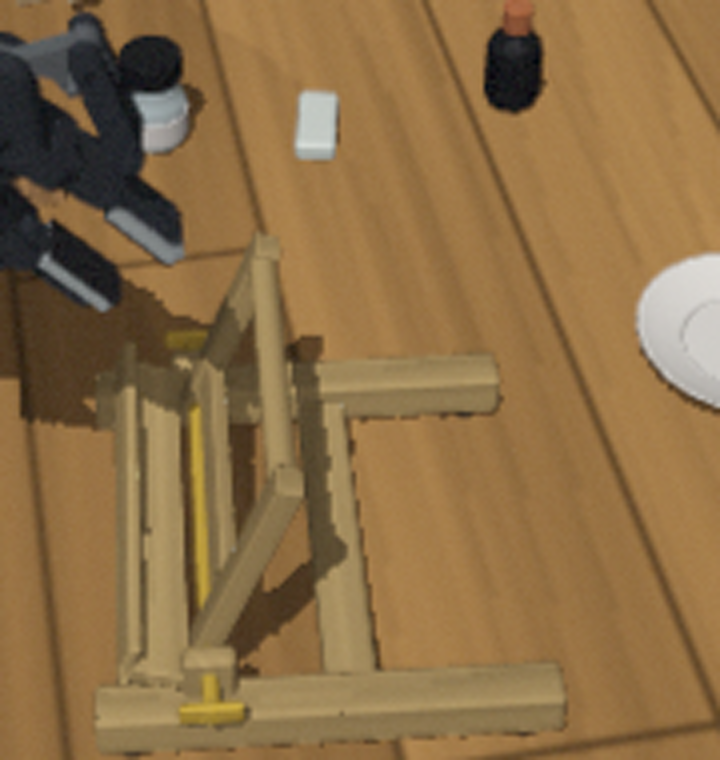

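The rest stays up, with the bar end at crop (287,482). Now over to the panel.

```bash
python3 -m handwheel '[{"dp":[-0.05,-0.05,0.02],"twist":[-10,-3,1],"fingers":120},{"dp":[-0.16,-0.145,0.057],"twist":[-41,-11.6,4.6],"fingers":120},{"dp":[-0.16,-0.145,0.057],"twist":[-41,-11.6,4.6],"fingers":120},{"dp":[-0.16,-0.145,0.057],"twist":[-41,-11.6,4.6],"fingers":120},{"dp":[-0.16,-0.145,0.057],"twist":[-41,-11.6,4.6],"fingers":120},{"dp":[-0.16,-0.145,0.057],"twist":[-41,-11.6,4.6],"fingers":120},{"dp":[-0.16,-0.145,0.057],"twist":[-41,-11.6,4.6],"fingers":120}]'
cat > pg.py <<'E'
from h import *
np.set_printoptions(precision=4,suppress=True)
s=telemetry.read_state(); R0,p0=s['ee_rot'],s['tool_pos']
print(s['time'],p0,s['finger_gap'],s['wrist_force'],s['q'])
for z in(.3,.25,.127): print(z,row(R0,p0,tool(.184,0),[.4528,.2027,z]))
E
python3 pg.py
```

```text
time: 9.1
tool_pos: [0.4204, -0.1002, 0.3247]
ee_rot: [[0.103, -0.008, 0.995], [-0.995, 0.008, 0.103], [-0.009, -1.0, -0.007]]
wrist_force: [-0.5, 0.2, 0.2]
finger_gap: 0.532
9.1 [ 0.4204 -0.1002  0.3247] 0.5321715750969072 [-0.5056  0.2439  0.1577] [-0.3568 -0.342   1.7595  0.0049  1.734  -0.4597]
0.3 (array([-0.2977,  0.0268,  0.0637]), array([ 0.3668, -4.6056, -0.5135]))
0.25 (array([-0.2973,  0.0768,  0.0641]), array([ 0.3668, -4.6056, -0.5135]))
0.127 (array([-0.2962,  0.1998,  0.0649]), array([ 0.3668, -4.6056, -0.5135]))
```

```bash
python3 -m handwheel '[{"dp":[-0.15,0.013,0.032],"twist":[0.4,-4.6,-0.5],"fingers":120},{"dp":[-0.298,0.027,0.064],"twist":[0.4,-4.6,-0.5],"fingers":120},{"dp":[-0.298,0.027,0.064],"twist":[0.4,-4.6,-0.5],"fingers":120},{"dp":[-0.298,0.027,0.064],"twist":[0.4,-4.6,-0.5],"fingers":120},{"dp":[-0.298,0.027,0.064],"twist":[0.4,-4.6,-0.5],"fingers":120},{"dp":[-0.298,0.027,0.064],"twist":[0.4,-4.6,-0.5],"fingers":120},{"dp":[-0.297,0.077,0.064],"twist":[0.4,-4.6,-0.5],"fingers":120},{"dp":[-0.297,0.077,0.064],"twist":[0.4,-4.6,-0.5],"fingers":120},{"dp":[-0.297,0.077,0.064],"twist":[0.4,-4.6,-0.5],"fingers":120}]'
python3 pg.py
python3 - <<'E'
from h import *
np.set_printoptions(precision=4,suppress=True)
s=telemetry.read_state()
c=snap('wrist','w3.png'); C=cam(c,s)
g=np.array([.450,.2175,.17])
print(proj(g+np.array([[0,-.07,0],[0,.022,0]])@ez(.184).T,C))
E
```

```text
time: 10.0
tool_pos: [0.4514, 0.1999, 0.25]
ee_rot: [[0.179, -0.0, 0.984], [-0.984, -0.002, 0.179], [0.002, -1.0, -0.001]]
wrist_force: [-1.1, -0.9, 0.4]
finger_gap: 0.528
10.0 [0.4514 0.1999 0.25  ] 0.5276015415081028 [-1.1276 -0.939   0.433 ] [ 0.3141 -0.1669  1.7479 -0.0015  1.5615  0.1345]
0.3 (array([-0.0024, -0.05  ,  0.0018]), array([ 0.037 , -0.2479,  0.0911]))
0.25 (array([-0.0025,  0.    ,  0.0019]), array([ 0.037 , -0.2479,  0.0911]))
0.127 (array([-0.0027,  0.123 ,  0.0019]), array([ 0.037 , -0.2479,  0.0911]))
[[286.337  281.3666]
 [286.1301 169.0549]]
```

View pics/w3.png

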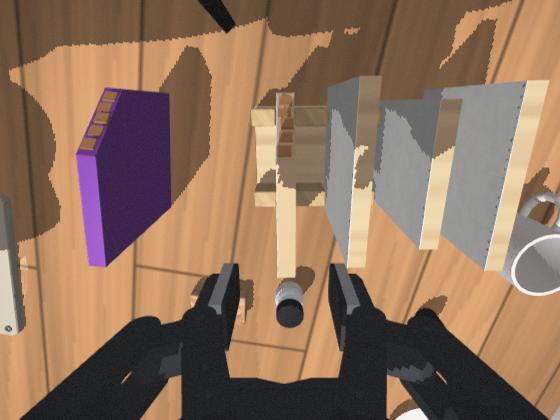

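The wrist view shows the cut panel's top edge at column 286, rows 157–277, with the bare broken edge at rows 93–157. Its neighbour is at column 360 and the purple decoy at (120,180). The jaw centre is about 2 mm off. I correct that, descend and grip.

```bash
python3 -m handwheel '[{"dp":[-0.002,0.03,0.002],"twist":[0,-0.2,0],"fingers":120},{"dp":[-0.002,0.07,0.002],"twist":[0,-0.2,0],"fingers":120},{"dp":[-0.002,0.1,0.002],"twist":[0,-0.2,0],"fingers":120},{"dp":[-0.002,0.123,0.002],"twist":[0,-0.2,0],"fingers":120},{"dp":[-0.002,0.123,0.002],"twist":[0,-0.2,0],"fingers":120},{"dp":[-0.002,0.123,0.002],"twist":[0,-0.2,0],"fingers":120}]'
python3 pg.py
python3 - <<'E'
from h import *
c=snap('wrist','w4.png')
d=snap('side','s6.png'); crop(d['color'],180,60,160,160,4,'s6c.png')
E
```

```text
time: 10.65
tool_pos: [0.4562, 0.2032, 0.131]
ee_rot: [[0.182, 0.006, 0.983], [-0.983, 0.0, 0.182], [0.001, -1.0, 0.006]]
wrist_force: [-0.6, 0.2, 0.8]
finger_gap: 0.53
10.65 [0.4562 0.2032 0.131 ] 0.5302585097488838 [-0.6214  0.2223  0.7502] [ 0.3174 -0.0771  1.8858 -0.0015  1.3274  0.1351]
0.3 (array([ 0.    , -0.169 , -0.0025]), array([-0.3205, -0.0725,  0.0423]))
0.25 (array([-0.    , -0.119 , -0.0028]), array([-0.3205, -0.0725,  0.0423]))
0.127 (array([-0.0001,  0.004 , -0.0035]), array([-0.3205, -0.0725,  0.0423]))
```

View pics/w4.png

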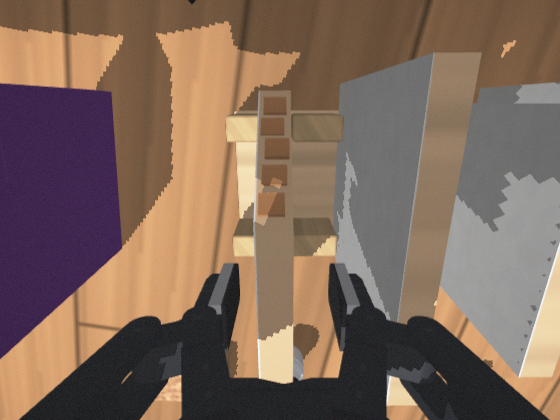

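View pics/s6c.png

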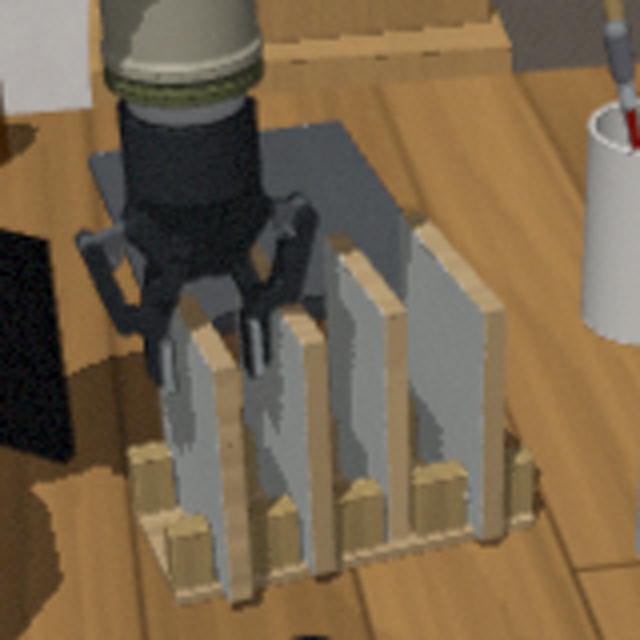

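```bash
python3 -m handwheel '[{"dp":[0,0.003,-0.0035],"twist":[0,0,0],"fingers":120},{"dp":[0,0.003,-0.0035],"twist":[0,0,0],"fingers":120},{"dp":[0,0.003,-0.0035],"twist":[0,0,0],"fingers":160},{"dp":[0,0.003,-0.0035],"twist":[0,0,0],"fingers":180},{"dp":[0,0.003,-0.0035],"twist":[0,0,0],"fingers":255},{"dp":[0,0.003,-0.0035],"twist":[0,0,0],"fingers":255},{"dp":[0,0.003,-0.0035],"twist":[0,0,0],"fingers":255},{"dp":[0,0.003,-0.0035],"twist":[0,0,0],"fingers":255}]'
python3 pg.py
python3 - <<'E'
from h import *
c=snap('wrist','w5.png')
E
```

```text
time: 11.55
tool_pos: [0.4513, 0.2033, 0.1256]
ee_rot: [[0.184, 0.003, 0.983], [-0.983, -0.001, 0.184], [0.001, -1.0, 0.003]]
wrist_force: [0.4, -0.3, 2.7]
finger_gap: 0.158
11.55 [0.4513 0.2033 0.1256] 0.1583391371193201 [ 0.4364 -0.328   2.6864] [ 0.3208 -0.0813  1.9    -0.0015  1.3201  0.1363]
0.3 (array([ 0.0011, -0.1744,  0.0019]), array([-0.1637,  0.0482,  0.0632]))
0.25 (array([ 0.001 , -0.1244,  0.0017]), array([-0.1637,  0.0482,  0.0632]))
0.127 (array([ 0.0009, -0.0014,  0.0014]), array([-0.1637,  0.0482,  0.0632]))
```

View pics/w5.png

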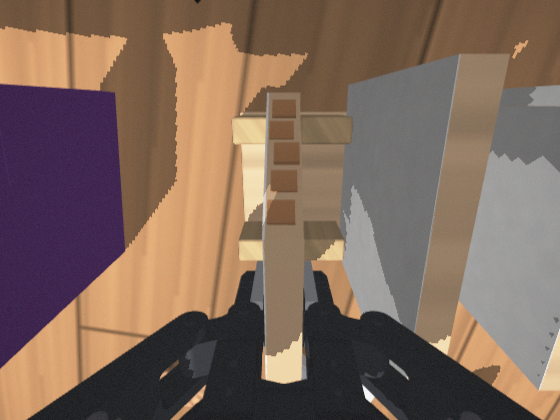

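Gripped: the panel at columns 265–303 is between the pads, gap 0.158. I lift it out and compute the placing pose.

```bash
python3 -m handwheel '[{"dp":[0,-0.02,0],"twist":[0,0,0],"fingers":255},{"dp":[0,-0.05,0],"twist":[0,0,0],"fingers":255},{"dp":[0,-0.085,0],"twist":[0,0,0],"fingers":255},{"dp":[0,-0.12,0],"twist":[0,0,0],"fingers":255},{"dp":[0,-0.15,0],"twist":[0,0,0],"fingers":255},{"dp":[0,-0.18,0],"twist":[0,0,0],"fingers":255},{"dp":[0,-0.18,0],"twist":[0,0,0],"fingers":255}]'
cat > pl.py <<'E'
from h import *
np.set_printoptions(precision=4,suppress=True)
s=telemetry.read_state(); R0,p0=s['ee_rot'],s['tool_pos']
print(s['time'],p0,s['finger_gap'],s['wrist_force'],s['q'])
c,sn=np.cos(.349),np.sin(.349)
RY=np.array([[c,0,sn],[0,1,0],[-sn,0,c]]); Rp=ez(YE)@RY
L=HX+ez(YE)@np.array([-.007,0,-.0017]); R1=tool(YE,-.349)
PY,PZ=-.0144,.116
def tcp(up,fwd): return L+Rp@np.array([-.007-fwd,PY,PZ+up])
if __name__=='__main__':
    for up,f in((.14,.02),(.06,.005),(.015,.003),(.003,.003),(0,0)): print(up,f,tcp(up,f),*row(R0,p0,R1,tcp(up,f)))
    # panel estimated pose from tool
    Rt=R0@np.array([[0,-1,0],[0,0,-1],[1,0,0]]).T if 0 else np.stack([R0[:,2],-R0[:,0],-R0[:,1]],1)
    o=p0-Rt@np.array([0,PY,PZ]); e=(L-o)@Rt; print('ledge in panel',e,'tilt',np.arccos(Rt[2,2]),'yawerr',np.arccos(abs(Rt[:,1]@ez(YE)[:,1])))
E
python3 pl.py
```

```text
time: 12.3
tool_pos: [0.4522, 0.2039, 0.3102]
ee_rot: [[0.184, 0.009, 0.983], [-0.983, 0.002, 0.184], [0.0, -1.0, 0.009]]
wrist_force: [-0.0, 0.6, -1.1]
finger_gap: 0.156
12.3 [0.4522 0.2039 0.3102] 0.15577989674355713 [-0.0272  0.6192 -1.0535] [ 0.3213 -0.1816  1.6526 -0.0014  1.6614  0.1364]
0.14 0.02 [ 0.5242 -0.2875  0.2861] [ 0.4963  0.024  -0.0198] [-20.3803  16.8494   2.8969]
0.06 0.005 [ 0.511  -0.286   0.2058] [ 0.4924  0.1042 -0.0332] [-20.3803  16.8494   2.8969]
0.015 0.003 [ 0.4976 -0.2845  0.1628] [ 0.4884  0.147  -0.0465] [-20.3803  16.8494   2.8969]
0.003 0.003 [ 0.4935 -0.284   0.1515] [ 0.4872  0.1583 -0.0505] [-20.3803  16.8494   2.8969]
0 0 [ 0.4953 -0.2842  0.1477] [ 0.4877  0.1621 -0.0489] [-20.3803  16.8494   2.8969]
ledge in panel [-0.0773 -0.4787 -0.1573] tilt 0.009330276453258932 yawerr 0.29680710045749054
```

```bash
python3 -m handwheel '[{"dp":[0.02,0,0],"twist":[0,0,0],"fingers":255},{"dp":[0.05,0,0],"twist":[-1,1,0],"fingers":255},{"dp":[0.09,0,-0.002],"twist":[-3,3,0.4],"fingers":255},{"dp":[0.13,0.003,-0.004],"twist":[-5,5,0.8],"fingers":255},{"dp":[0.17,0.005,-0.006],"twist":[-7,7,1],"fingers":255},{"dp":[0.21,0.008,-0.008],"twist":[-9,9,1.3],"fingers":255},{"dp":[0.25,0.01,-0.01],"twist":[-11,11,1.6],"fingers":255},{"dp":[0.29,0.012,-0.012],"twist":[-13,13,1.9],"fingers":255},{"dp":[0.33,0.015,-0.014],"twist":[-15,15,2.2],"fingers":255},{"dp":[0.37,0.018,-0.016],"twist":[-17,16,2.5],"fingers":255},{"dp":[0.41,0.02,-0.018],"twist":[-19,16.8,2.9],"fingers":255},{"dp":[0.45,0.022,-0.019],"twist":[-20.4,16.8,2.9],"fingers":255},{"dp":[0.48,0.024,-0.02],"twist":[-20.4,16.8,2.9],"fingers":255},{"dp":[0.496,0.024,-0.02],"twist":[-20.4,16.8,2.9],"fingers":255},{"dp":[0.496,0.024,-0.02],"twist":[-20.4,16.8,2.9],"fingers":255},{"dp":[0.496,0.024,-0.02],"twist":[-20.4,16.8,2.9],"fingers":255}]'
python3 pl.py
python3 - <<'E'
from pl import *
s=telemetry.read_state(); R0,p0=s['ee_rot'],s['tool_pos']
d=snap('side','s7.png'); crop(d['color'],180,130,200,260,3,'s7c.png')
Rt=np.stack([R0[:,2],-R0[:,0],-R0[:,1]],1);o=p0-Rt@np.array([0,PY,PZ])
pts=np.array([[-.007,-.07,0],[-.007,.07,0],[-.007,-.07,.16],[-.007,.022,.16],[.007,-.07,0]])
print((proj(o+pts@Rt.T,cam(d))-[180,130])*3)
print((proj(np.array([L]),cam(d))-[180,130])*3)
t=snap('top','t7.png'); crop(t['color'],350,130,150,150,5,'t7c.png')
print((proj(o+pts@Rt.T,cam(t))-[350,130])*5)
E
```

```text
time: 13.9
tool_pos: [0.5218, -0.2876, 0.2805]
ee_rot: [[-0.111, -0.348, 0.931], [-0.994, 0.038, -0.105], [0.002, -0.937, -0.35]]
wrist_force: [-0.0, 0.2, -1.7]
finger_gap: 0.159
13.9 [ 0.5218 -0.2876  0.2805] 0.15925423954581583 [-0.0498  0.1833 -1.7382] [-0.5064  0.4407  1.0727 -0.1472  1.9561 -0.4273]
0.14 0.02 [ 0.5242 -0.2875  0.2861] [-0.0004 -0.0061  0.0003] [ 0.496  -0.0128  0.0883]
0.06 0.005 [ 0.511  -0.286   0.2058] [-0.0005  0.0738  0.016 ] [ 0.496  -0.0128  0.0883]
0.015 0.003 [ 0.4976 -0.2845  0.1628] [-0.0006  0.1188  0.0184] [ 0.496  -0.0128  0.0883]
0.003 0.003 [ 0.4935 -0.284   0.1515] [-0.0006  0.1308  0.0185] [ 0.496  -0.0128  0.0883]
0 0 [ 0.4953 -0.2842  0.1477] [-0.0006  0.1337  0.0215] [ 0.496  -0.0128  0.0883]
ledge in panel [ 0.0295  0.0008 -0.1336] tilt 0.35766047526543726 yawerr 0.0015562720652710581
13.9 [ 0.5218 -0.2876  0.2805] 0.15925423954581583 [-0.0498  0.1833 -1.7382] [-0.5064  0.4407  1.0727 -0.1472  1.9561 -0.4273]
[[279.1687 553.3942]
 [267.3393 363.8367]
 [402.6748 306.8316]
 [381.0322 185.8304]
 [306.2951 558.9071]]
[[256.4894 625.795 ]]
[[699.829  541.2723]
 [321.0624 505.7455]
 [936.509  363.4786]
 [631.8728 335.7445]
 [696.3729 506.1426]]
```

View pics/s7c.png

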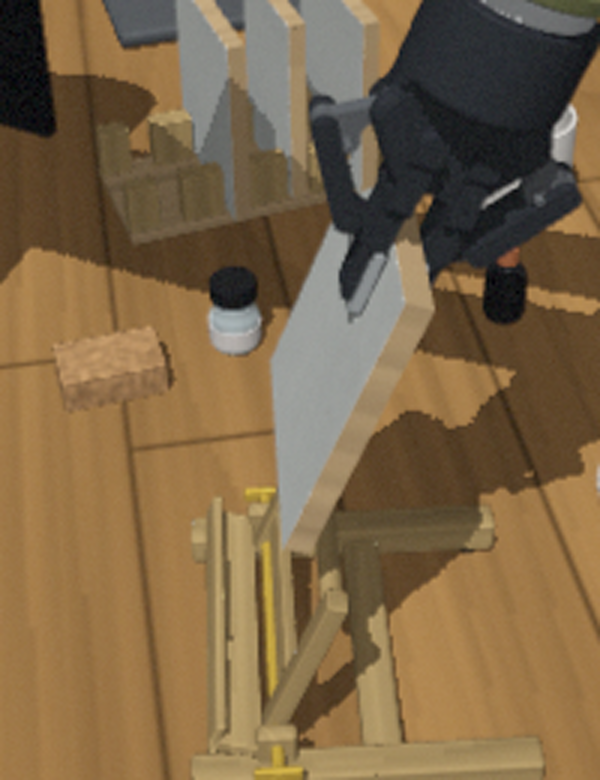

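View pics/t7c.png

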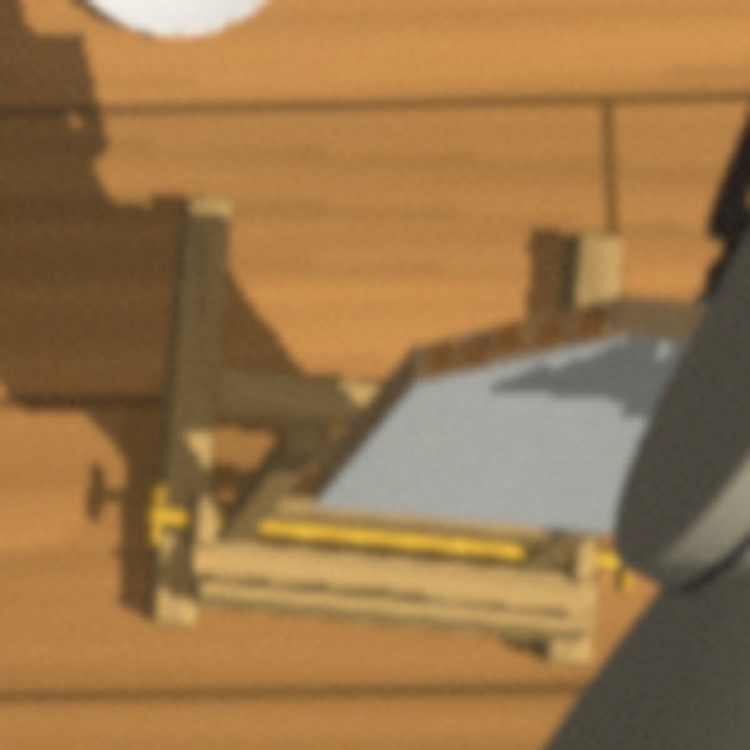

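The side view shows the panel's lower corner at crop (283–308,553), predicted (279–306,556). The top view has the bottom +y corner at (320,503), predicted (321,506). The grasp model is good, so I lower along the rest plane, 5 mm in front of it.

```bash
python3 -m handwheel '[{"dp":[0,0.02,0.007],"twist":[0.5,0,0],"fingers":255},{"dp":[0,0.045,0.014],"twist":[0.5,0,0],"fingers":255},{"dp":[0,0.07,0.016],"twist":[0.5,0,0],"fingers":255},{"dp":[0,0.09,0.016],"twist":[0.5,0,0],"fingers":255},{"dp":[0,0.1,0.016],"twist":[0.5,0,0],"fingers":255},{"dp":[0,0.1,0.016],"twist":[0.5,0,0],"fingers":255},{"dp":[0,0.1,0.016],"twist":[0.5,0,0],"fingers":255}]'
python3 pl.py
python3 - <<'E'
from pl import *
d=snap('side','s8.png'); crop(d['color'],200,190,160,200,4,'s8c.png')
E
```

```text
time: 14.7
tool_pos: [0.503, -0.2857, 0.1838]
ee_rot: [[-0.11, -0.337, 0.935], [-0.994, 0.034, -0.105], [0.003, -0.941, -0.339]]
wrist_force: [-0.0, 0.1, -0.6]
finger_gap: 0.156
14.7 [ 0.503  -0.2857  0.1838] 0.15567707249217758 [-0.0452  0.1476 -0.5637] [-0.5185  0.4176  1.2751 -0.1404  1.765  -0.4125]
0.14 0.02 [ 0.5242 -0.2875  0.2861] [-0.0003 -0.1035 -0.0146] [-0.1902  0.013   0.2068]
0.06 0.005 [ 0.511  -0.286   0.2058] [-0.0006 -0.0234  0.0001] [-0.1902  0.013   0.2068]
0.015 0.003 [ 0.4976 -0.2845  0.1628] [-0.0007  0.0216  0.0019] [-0.1902  0.013   0.2068]
0.003 0.003 [ 0.4935 -0.284   0.1515] [-0.0008  0.0336  0.0019] [-0.1902  0.013   0.2068]
0 0 [ 0.4953 -0.2842  0.1477] [-0.0008  0.0366  0.0049] [-0.1902  0.013   0.2068]
ledge in panel [ 0.0115  0.0012 -0.0366] tilt 0.34569881433625155 yawerr 0.003617294384714853
14.7 [ 0.503  -0.2857  0.1838] 0.15567707249217758 [-0.0452  0.1476 -0.5637] [-0.5185  0.4176  1.2751 -0.1404  1.765  -0.4125]
```

View pics/s8c.png

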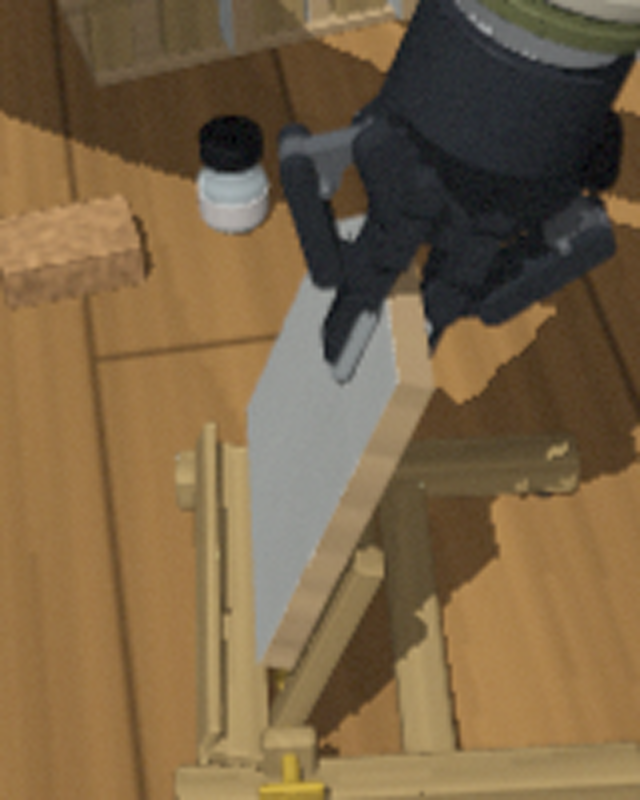

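The panel, lower corner at (265–292,665), hangs just in front of the rest and about 37 mm above the ledge. I lower it slowly.

```bash
python3 -m handwheel '[{"dp":[0,0.008,0],"twist":[0,0,0],"fingers":255},{"dp":[0,0.016,0.001],"twist":[0,0,0],"fingers":255},{"dp":[0,0.023,0.001],"twist":[0,0,0],"fingers":255},{"dp":[0,0.029,0.001],"twist":[0,0,0],"fingers":255},{"dp":[0,0.031,0.001],"twist":[0,0,0],"fingers":255},{"dp":[0,0.031,0.001],"twist":[0,0,0],"fingers":255},{"dp":[0,0.031,0.001],"twist":[0,0,0],"fingers":255}]'
python3 pl.py |tail -2
```

```text
time: 15.45
tool_pos: [0.493, -0.2851, 0.1534]
ee_rot: [[-0.111, -0.338, 0.935], [-0.994, 0.035, -0.105], [0.003, -0.94, -0.34]]
wrist_force: [0.6, 0.2, -1.3]
finger_gap: 0.155
0 0 [ 0.4953 -0.2842  0.1477] [-0.0011  0.0046  0.004 ] [-0.1325 -0.0149  0.1753]
ledge in panel [ 0.0107  0.0015 -0.0045] tilt 0.34670090924424996 yawerr 0.003071051239412091
```

```bash
python3 - <<'E'
from pl import *
d=snap('side','s9.png'); crop(d['color'],200,230,160,150,4,'s9c.png')
E
```

```text
15.45 [ 0.493  -0.2851  0.1534] 0.1545810143351185 [ 0.6036  0.2457 -1.3144] [-0.525   0.4156  1.3346 -0.141   1.7085 -0.4103]
```

View pics/s9c.png

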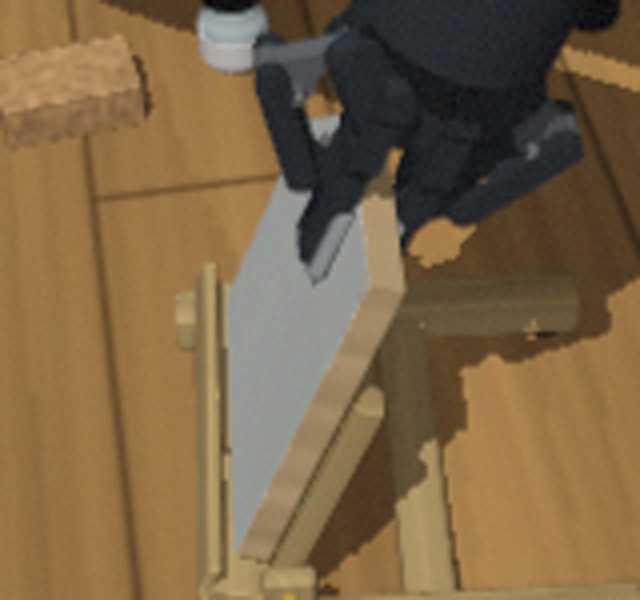

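Bottom corner at (240–265,555), inside the lip at column 210 and nearly on the ledge. Millimetre steps now, watching the force.

```bash
python3 -m handwheel '[{"dp":[0,0.001,0],"twist":[0,0,0],"fingers":255},{"dp":[0,0.002,0],"twist":[0,0,0],"fingers":255},{"dp":[0,0.003,0],"twist":[0,0,0],"fingers":255},{"dp":[0,0.003,0],"twist":[0,0,0],"fingers":255}]'; python3 pl.py |tail -1
```

```text
time: 15.9
tool_pos: [0.4918, -0.2848, 0.1502]
ee_rot: [[-0.111, -0.338, 0.934], [-0.994, 0.035, -0.105], [0.003, -0.94, -0.34]]
wrist_force: [-0.6, 0.1, -2.6]
finger_gap: 0.157
ledge in panel [ 0.0109  0.0013 -0.0011] tilt 0.34718709840052014 yawerr 0.0028188712016493597
```

```bash
python3 -m handwheel '[{"dp":[0,0.001,0],"twist":[0,0,0],"fingers":255},{"dp":[0,0.0015,0],"twist":[0,0,0],"fingers":255},{"dp":[0,0.0015,0],"twist":[0,0,0],"fingers":255}]'; python3 pl.py |tail -1
```

```text
time: 16.2
tool_pos: [0.4913, -0.2848, 0.1488]
ee_rot: [[-0.111, -0.338, 0.934], [-0.994, 0.035, -0.105], [0.003, -0.94, -0.34]]
wrist_force: [-0.2, 0.2, -0.7]
finger_gap: 0.154
ledge in panel [0.0109 0.0013 0.0003] tilt 0.347121331211111 yawerr 0.0028536627293477197
```

```bash
python3 -m handwheel '[{"dp":[0,0.001,0],"twist":[0,0,0],"fingers":255},{"dp":[0,0.0015,0],"twist":[0,0,0],"fingers":255},{"dp":[0,0.0015,0],"twist":[0,0,0],"fingers":255}]'; python3 pl.py |tail -1
```

```text
time: 16.5
tool_pos: [0.4913, -0.2851, 0.1484]
ee_rot: [[-0.111, -0.337, 0.935], [-0.994, 0.034, -0.106], [0.004, -0.941, -0.339]]
wrist_force: [0.1, -0.4, 5.9]
finger_gap: 0.156
ledge in panel [0.0105 0.0018 0.0007] tilt 0.3456436665151887 yawerr 0.0036643377709476475
```

```bash
python3 - <<'E'
from pl import *
d=snap('side','s10.png'); crop(d['color'],230,310,60,80,8,'s10c.png')
E
```

```text
16.5 [ 0.4913 -0.2851  0.1484] 0.15609387075685163 [ 0.1131 -0.4469  5.8734] [-0.5263  0.4143  1.3452 -0.1413  1.6978 -0.4101]
```

View pics/s10c.png

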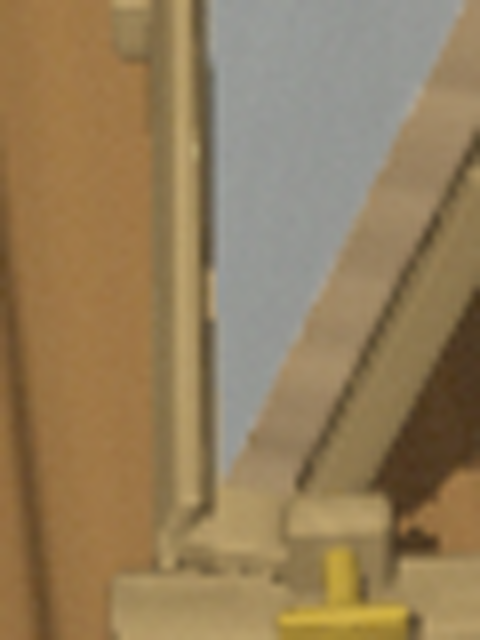

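It's on the ledge (about 6 N up), with a gap of about 3 mm to the rest. I ease it back gently.

```bash
python3 -m handwheel '[{"dp":[0,-0.0003,0.001],"twist":[0,0,0],"fingers":255},{"dp":[0,-0.0003,0.002],"twist":[0,0,0],"fingers":255},{"dp":[0,-0.0003,0.002],"twist":[0,0,0],"fingers":255},{"dp":[0,-0.0003,0.002],"twist":[0,0,0],"fingers":255}]'; python3 pl.py |tail -1
```

```text
time: 16.95
tool_pos: [0.4929, -0.2851, 0.1478]
ee_rot: [[-0.111, -0.338, 0.935], [-0.994, 0.035, -0.105], [0.003, -0.94, -0.34]]
wrist_force: [-0.6, -1.3, 7.3]
finger_gap: 0.155
ledge in panel [0.009  0.0015 0.0007] tilt 0.3469067167096755 yawerr 0.0032622172283440776
```

```bash
python3 -m handwheel '[{"dp":[0,-0.0003,0.001],"twist":[0,0,0],"fingers":255},{"dp":[0,-0.0003,0.0015],"twist":[0,0,0],"fingers":255},{"dp":[0,-0.0003,0.0015],"twist":[0,0,0],"fingers":255}]'; python3 pl.py |tail -1
python3 - <<'E'
from pl import *
d=snap('side','s11.png'); crop(d['color'],220,240,100,140,5,'s11c.png')
E
```

```text
time: 17.25
tool_pos: [0.4943, -0.2851, 0.1473]
ee_rot: [[-0.111, -0.339, 0.934], [-0.994, 0.035, -0.105], [0.003, -0.94, -0.34]]
wrist_force: [-0.1, -0.3, 5.9]
finger_gap: 0.16
ledge in panel [0.0075 0.0014 0.0007] tilt 0.3472918778059382 yawerr 0.0030403729230155593
17.25 [ 0.4943 -0.2851  0.1473] 0.15970788448290416 [-0.1348 -0.3495  5.8706] [-0.5241  0.4241  1.3351 -0.1407  1.7002 -0.4082]
```

View pics/s11c.png

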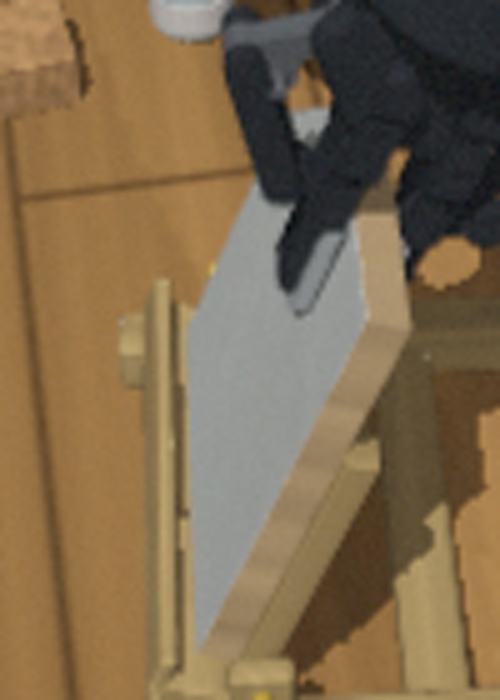

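The panel (lower corner (200–240,650)) is now flush with the rest and the force has not risen. I open slightly and retreat along the fingers.

```bash
python3 -m handwheel '[{"dp":[0,0,0],"twist":[0,0,0],"fingers":205},{"dp":[0,0,0],"twist":[0,0,0],"fingers":190},{"dp":[0,0,0],"twist":[0,0,0],"fingers":170},{"dp":[0,0,0],"twist":[0,0,0],"fingers":160},{"dp":[0,0,0],"twist":[0,0,0],"fingers":160}]'
python3 - <<'E'
from pl import *
d=snap('side','s12.png'); crop(d['color'],220,220,110,160,4,'s12c.png')
snap('wrist','w12.png')
E
```

```text
time: 17.8
tool_pos: [0.4943, -0.2851, 0.1467]
ee_rot: [[-0.111, -0.338, 0.934], [-0.994, 0.035, -0.105], [0.003, -0.94, -0.34]]
wrist_force: [-0.2, 0.3, -0.0]
finger_gap: 0.377
17.8 [ 0.4943 -0.2851  0.1467] 0.37659236406136004 [-0.2125  0.2673 -0.0133] [-0.5241  0.4245  1.3357 -0.1405  1.6991 -0.4082]
```

View pics/s12c.png

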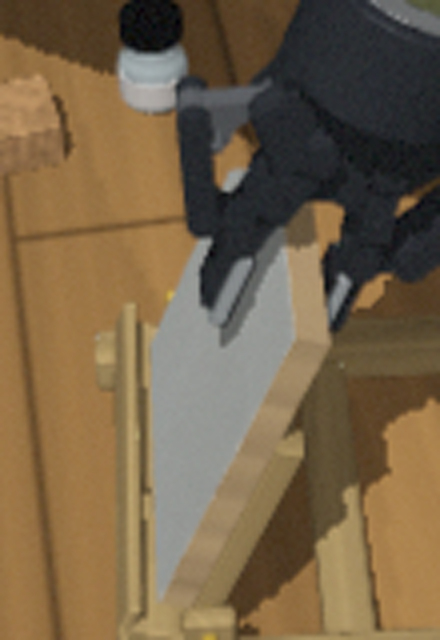

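View pics/w12.png

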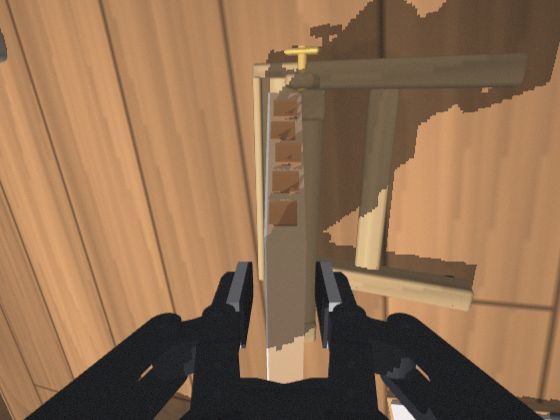

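The panel stands by itself with both fingers clear: its edge is at columns 267–303, the pads at 245 and 325. Retreat.

```bash
python3 -m handwheel '[{"dp":[0,-0.015,0],"twist":[0,0,0],"fingers":160},{"dp":[0,-0.04,0],"twist":[0,0,0],"fingers":160},{"dp":[0,-0.08,0],"twist":[0,0,0],"fingers":160},{"dp":[0,-0.12,0],"twist":[0,0,0],"fingers":160},{"dp":[-0.05,-0.15,0],"twist":[0,0,0],"fingers":160},{"dp":[-0.10,-0.15,0],"twist":[0,0,0],"fingers":160},{"dp":[-0.15,-0.15,0],"twist":[0,0,0],"fingers":160},{"dp":[-0.2,-0.15,0],"twist":[0,0,0],"fingers":160},{"dp":[-0.2,-0.15,0],"twist":[0,0,0],"fingers":160},{"dp":[-0.2,-0.15,0],"twist":[0,0,0],"fingers":160}]'
python3 - <<'E'
from pl import *
np.set_printoptions(precision=1,suppress=True)
d=snap('side','s13.png'); crop(d['color'],210,210,130,180,4,'s13c.png')
o=L+Rp@np.array([-.007,0,0])
pts=np.array([[-.007,-.07,0],[.007,-.07,0],[-.007,-.07,.16],[.007,-.07,.16],[-.007,.022,.16],[-.007,.07,.112]])
print((proj(o+pts@Rp.T,cam(d))-[210,210])*4)
t=snap('top','t13.png'); crop(t['color'],350,130,150,150,4,'t13c.png')
print((proj(o+pts@Rp.T,cam(t))-[350,130])*4)
E
```

```text
time: 18.9
tool_pos: [0.5678, -0.0899, 0.2886]
ee_rot: [[-0.108, -0.337, 0.935], [-0.994, 0.034, -0.102], [0.003, -0.941, -0.339]]
wrist_force: [-0.6, -0.2, -0.3]
finger_gap: 0.376
18.9 [ 0.5678 -0.0899  0.2886] 0.37564337017234284 [-0.6201 -0.2147 -0.3108] [-0.2203  0.3899  1.1198 -0.0444  1.9748 -0.1224]
[[195.  646.7]
 [228.1 652.2]
 [331.7 380.1]
 [368.1 387.5]
 [313.5 207.4]
 [267.5 212.2]]
[[442.6 477.8]
 [441.  453.2]
 [580.3 369.9]
 [577.4 341.6]
 [377.  351. ]
 [241.4 378.8]]
```

View pics/s13c.png

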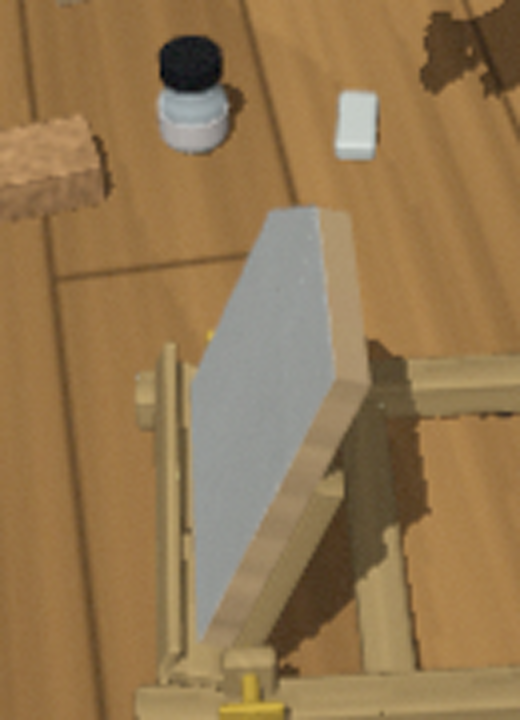

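View pics/t13c.png

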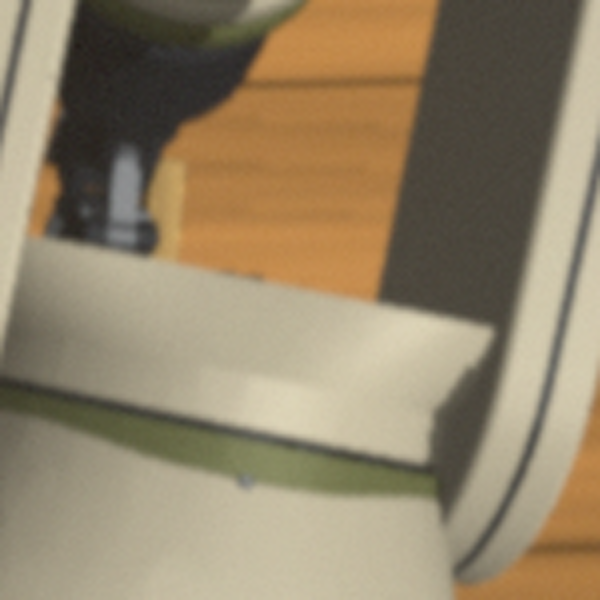

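View pics/s13.png

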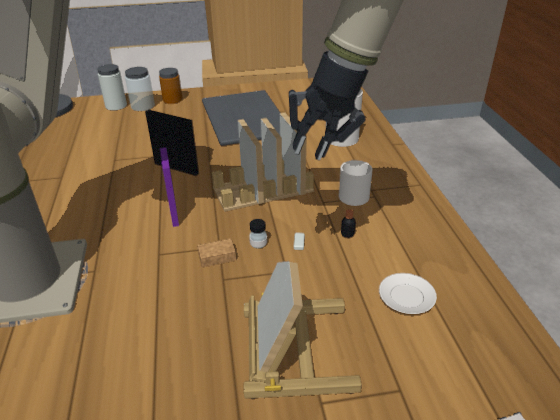

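The final pose matches the model: corners at crop (200,640), (332,382) and (315,208), predicted (195,647), (332,380) and (314,207). The other panels and desk items look unmoved, and the gripper is clear. Handing in.

```bash
python3 -c "
from bench import manip; print(manip.close_job())"
```

```text
the job is handed in; nothing more can be done
None
```

I raised the easel's rest to its stop, lifted the panel with the broken corner out of the rack, and set it leaning on the easel. I handed the job in at about 19 s, well inside the 58 s limit; no verdict was reported.

- **Rest:** it stayed up after I let go. The bar end appeared within a pixel of where it should be at the stop. The wrist force peaked at about 66 N when the rest met its stop, below the 120 N limit.
- **Panel:** it went down in 1 to 1.5 mm steps and met the ledge at about 6 N. The last estimate before release put it 1.4 mm off centre, leaning back 0.347 rad, 0.003 rad from square and within about 1 mm of the ledge. The white face is to the front and the broken corner at the top.
- **After release:** three panel corners checked in the side view were within about 2 mm of the expected pose.
- **Other items:** in that view the three sound panels and the desk items look unmoved, and the gripper is clear of everything.
- **Checks that failed or disagreed:**
    - The arm hid the easel from the top camera at the end, so only the side view confirms the final pose.
    - The first wrist-camera view put the start of the broken edge about 12 pixels (about 9 mm) from where I expected it. I used the side and top cameras for the panel's position instead, and the later checks agreed with those.

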